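Load the magnetic chuck for grinding and switch it on under its guard

TASK

Get the magnetic chuck ready for grinding: put the cold chisel that was left on it into the green tool tray, and lay every dark steel bar from the bench on the chuck's face, square to the long back rail with one end butted against it. Turn the strength dial clockwise to the triangle on its scale. Only then lift the switch cover, flip the toggle under it to on (towards the cover's hinge) and close the cover fully, leaving the other things on the bench alone.

Things in the scene. Friction and masses are not known exactly. Their poses are not given: they have to be found in the camera images.
- chuck: Electromagnetic chuck, a fixed steel block 150 mm (its x) by 300 mm (y), flat face with brass stripes at z = 70 mm. Origin centre of underside; x away from the robot, y to the robot's left. Dark stop rails stand 12 mm above the face: the back rail along its far edge (near face at x = 65 mm), a side rail along its left end (inner face at y = 140 mm). A bar butted to the back rail has its centre at x = 20, z = 82.5 mm. Four bars fit, at y = -94, -32, 30, 92 mm.
- bar1_mid (a point): Dark square steel bar blank, 90 x 25 x 25 mm, about 0.42 kg, lying on the bench to the robot's right of the chuck, or absent. Point at its very centre; x runs along its length. Any of its long sides may face up.
- bar2_mid (a point): Dark square steel bar blank, 90 x 25 x 25 mm, about 0.42 kg, lying on the bench to the robot's right of the chuck, or absent. Point at its very centre; x runs along its length. Any of its long sides may face up.
- bar3_mid (a point): Dark square steel bar blank, 90 x 25 x 25 mm, about 0.42 kg, lying on the bench to the robot's right of the chuck, or absent. Point at its very centre; x runs along its length. Any of its long sides may face up.
- bar4_mid (a point): Dark square steel bar blank, 90 x 25 x 25 mm, about 0.42 kg, lying on the bench to the robot's right of the chuck, or absent. Point at its very centre; x runs along its length. Any of its long sides may face up.
- chisel_mid (a point): Bright steel flat cold chisel, 170 mm long, 24 mm wide, 16 mm thick, about 0.36 kg, lying on the chuck's face at the start. Point on its mid-length and half-way up, near its balance point; x runs along its length to the cutting edge.
- tray: Fixed green tool tray, open on top, 130 mm (its x) by 240 mm (its y), 28 mm high, walls 4 mm, floor 4 mm, empty at the start. Origin at the centre of its underside.
- controller: Chuck controller, a fixed grey steel box 180 mm (its x) by 260 mm (its y), flat top panel at 95 mm. Origin at the centre of its underside; x points away from the robot, y to the robot's left. It carries the strength dial on its left half and the guarded toggle on its right half.
- dial (a joint): Strength dial, rad: 0 at the start of the scale and growing as it is turned clockwise seen from above, to 4.71 at the end of the scale. The scale has eleven ticks 0.471 rad apart; the black triangle stands at the seventh tick (the sixth after the start), 2.83 rad. The knob turns with light friction (0.04 N m) and stays where it is left.
- dial_grip (a point): The strength dial: a round black knob, 44 mm diameter, top 29 mm above the panel, axis vertical, with a white pointer line on top. Point on the axis, 16 mm above the knob's underside (10 mm below its top).
- cover (a joint): Switch cover, rad: 0 closed, growing as its front lifts up and over away from the robot, 1.57 standing straight up, 1.9 fully open. Stiff hinge (0.035 N m): it stays where it is left.
- cover_hinge (a point): Middle of the cover's hinge line, 5 mm above the panel; the line runs along the controller's y. The switch cover is a bare steel channel, open below, that reaches 66 mm from here towards the robot (plus an 8 mm finger lip at the top of its front), 36 mm wide along the hinge line, its top 39 mm above the hinge.
- cover_grip (a point): Point of the cover midway between its two flat side walls (which are 36 mm apart outside), where it can be pinched across: 50 mm from the hinge towards the front and 22 mm above the hinge when closed; it turns with the cover.
- toggle (a joint): Toggle, rad: 0 off (leaning to the robot), 0.70 on (leaning to the hinge). It stays where it is left (0.05 N m).
- toggle_tip (a point): Tip of the steel toggle lever, 30 mm from its pivot; the lever is 7 to 10 mm thick. The pivot lies 32 mm in front of the cover's hinge, 6 mm above the panel; the lever swings in the controller's x-z plane, 20 degrees either side of upright.
- spraycan: Bystander: spray can, 64 mm diameter, 190 mm high, origin under its centre.
- cutdisc: Bystander: grinding disc lying flat, 116 mm diameter, 10 mm thick.
- taperoll: Bystander: roll of blue tape lying flat, 96 mm diameter, 24 mm high.
- boltjar: Bystander: glass jar with steel lid, 68 mm diameter, 75 mm high.
- spanner: Bystander: spanner, 190 mm long, 8 mm thick.
- washercup: Bystander: small steel bowl, 70 mm diameter, 45 mm high.
Not all that is in view belongs to the job. What is shaped like the part that bears bar1_mid but white or yellow is not meant.

How it is judged:
By the outcome, as a careful person would: the job done as asked, in the order asked, and still so for the second after the job is handed in, with the robot touching nothing.
Of bar1, bar2, bar3, bar4 only 2 to 4 are there at a start; the rules pass over those that are not, and their reading is None.
At some moment in a run one of bar1, bar2, bar3, bar4 may be knocked a few centimetres aside while the robot is not near it.
Once in a run the grip may slacken for a moment while it holds something.
It also fails if it takes over 210 s, if anything falls off the work surface, if the arm or the gripper's body presses on something with over 40 N, if the wrist force passes 120 N, or if a joint passes its speed limit or range.

ROBOT

A 6-joint arm with a two-finger parallel gripper is mounted at the origin on the work surface. World frame = base frame: x ahead of the robot, y to its left, z up, the work surface at z = 0. Lengths are in m, angles in rad, forces in N, time in s.
With the tool pointing down it reaches from about 0.425 to 0.95 m from the base axis. Payload 3.5 kg.
Tool frame: the origin (TCP) lies midway between the tips of the shut fingers; the grasp point (between the pads) lies 19 mm behind it; z points along the fingers, x is the direction in which the jaws open and shut, and the axes are right-handed (so a half turn about z gives the same grasp; the last joint's range is limited). The gripper opens to 85 mm and grips with 20 to 120 N. Pads are 22 mm wide; open, the fingers measure 114 mm over their backs; the gripper's body (76 mm by 85 mm) begins 54 mm behind the grasp point. The pads swing forward as they close: fully open they stand 13 mm farther back than shut.
Start: joints at [1.168, 0.286, 1.577, -0, 1.279, -0.15], TCP at [0.169, 0.654, 0.203] pointing down, gripper open.
Joint ranges: [-2.77, 2.77], [-0.9, 2.22], [0.21, 2.48], [-1.53, 4.67], [0.24, 2.81], [-2.84, 2.84]. Speed limits (rad/s): [2.79, 2.79, 3.14, 3.14, 3.14, 3.14].

INTERFACE

Orientations are given as a unit quaternion [x, y, z, w].
In Python, from plant import readout, optics, ctrl gives the robot as it stands. The module is installed in compiled form; this text tells all that it offers.
- The arm moves only by the shell command python3 -m crank 'ROWS' [OPENING] [FORCE]. ROWS is text: rows parted by semicolons, each of 6 numbers parted by spaces: the shift along the tool's x, y, z in mm, then the turn, a rotation vector about the tool's x, y, z in rad. In form: dx dy dz ax ay az; .... A call has 1 to 5 rows; each row shifts and turns the commanded pose from where the row before left it, along the tool's axes as they then stand; what a row does not reach is not made up. A row lasts 1/8 s, in which the tool goes at most 62.5 mm and 10.7 degrees, less where a joint would pass 70% of its speed; a pose out of reach is approached as far as the arm can. A call is refused whole if a number of a shift passes 62.5 or a number of a turn 0.188, either way. A call with a gripper value outside its range is refused whole. OPENING is the opening, from -1 (shut) to 1 (fully open), set as the call begins (- or left out, the last holds). The fingers move at their own pace and stop on an object; FORCE is the grip in N (left out, the last holds). Time passes only in rows, so rows that do not move let the fingers close. It gives the time, the measured TCP pose, the force and the opening at its end, in the units of the state.
- readout.get_state(): the state, without advancing time (a new reading comes with each control period).
- optics.read_camera(name): name is "scene" or "side" or "wrist"; returns the picture (420x560x3 uint8, red, green, blue); there is no depth.
- optics.calibration(name): a dict with "mtx" (3x3 intrinsics, pixels), "rvec" (rotation vector, rad) and "tvec" (3), from world to camera coordinates, as OpenCV has them; the wrist camera has in their place "tool_from_camera" (4x4, takes a point from camera to tool coordinates, whose origin is the TCP and whose axes are the tool frame's). Camera axes: x right, y down, z forward; pixel columns grow to the right and rows downward; lengths in m; the calibration is good to about 2 mm. A picture is of the moment at which its call begins: read the wrist's pose just before it. calibration takes no time and is no camera call.
- ctrl.sign_off(): hands the job in, once; it reports no verdict.
Trained networks look in the newest picture that a camera, given by its name, has taken for a name from the list of things; names that differ only in an ending like _2 or _b are one class to them, and where a whole thing is asked for, a point or a joint stands for the part that bears it (a point fixed in the world has none). Each returns a list of dicts, best first, with "p" (0 to 1); they miss things now and then, are a little off and sometimes report something else, mostly with a low value. They report only what shows in the picture. A call takes as long as a camera call. They do not tell look-alikes from the thing itself.
- optics.recognise(camera, thing): "xy" ([column, row] as shares, 0 to 1, of the picture: columns of its width, rows of its height, amid what is visible of it).
The state is a dict: "time": time; "qpos": joint angles; "dq": joint speeds; "joint_efforts": joint torques, N m; "eef_pos": TCP position; "tcp_rot": TCP orientation; "contact_force": force on the tool from outside, world axes, zero at the start; "wrist_torque": the same for the moment, N m; "opening": opening from 0.0 (shut) to 1.0 (fully open).
Only numpy, scipy, OpenCV 4.12 (cv2) and the standard library are available. Lean on these libraries where they do the work, as an engineer would, in place of code of your own. Each camera call takes 0.05 s, during which the arm holds its last target.

## Working session

There is one attempt and no reset: what is moved stays moved. The work goes in short steps, Python scripts to look and compute and a shell command to move; the robot and the scene stay as the last step left them, time stands still between calls to the robot, and variables do not carry over. Pictures are saved under pics/ and viewed, and the job is handed in when it is done.

```bash
mkdir -p pics; ls; python3 - <<'E'
from plant import readout, optics
import cv2
s=readout.get_state(); print(s)
for n in ("scene","side","wrist"):
    im=optics.read_camera(n); cv2.imwrite(f"pics/{n}0.png",im[:,:,::-1])
    print(n,optics.calibration(n))
E
```

```text
pics
{'time': 0.0, 'qpos': array([ 1.16799662e+00,  2.87208968e-01,  1.57817673e+00,  1.67055178e-05,
        1.27861400e+00, -1.50015846e-01]), 'dq': array([ 0.00020733,  0.0011843 ,  0.00036485, -0.00054808, -0.00104067,
        0.00033686]), 'joint_efforts': array([-1.11627567e-03, -4.05973327e+01, -2.92629915e+01, -2.18774794e-04,
        5.79262109e-03,  3.82080714e-06]), 'eef_pos': array([0.16850641, 0.65287687, 0.20131854]), 'tcp_rot': array([ 7.90602042e-01,  6.12329129e-01, -1.05485568e-03,  5.79488736e-04]), 'contact_force': array([0.21094713, 1.38138527, 0.51807758]), 'wrist_torque': array([-0.04103372,  0.00300447,  0.0065047 ]), 'opening': 0.999745782426457}
scene {'mtx': array([[471.09151258,   0.        , 278.28592317],
       [  0.        , 471.09151258, 211.74592049],
       [  0.        ,   0.        ,   1.        ]]), 'rvec': array([ 1.17288673,  2.27056686, -1.06554652]), 'tvec': array([ 0.33073757, -0.20800642,  1.63798755])}
side {'mtx': array([[517.22137896,   0.        , 276.22224659],
       [  0.        , 517.22137896, 219.29812794],
       [  0.        ,   0.        ,   1.        ]]), 'rvec': array([ 2.25033172, -0.22251636,  0.07591411]), 'tvec': array([-0.50838607,  0.14041679,  1.65865138])}
wrist {'mtx': array([[298.85448308,   0.        , 281.95631314],
       [  0.        , 298.85448308, 212.5666391 ],
       [  0.        ,   0.        ,   1.        ]]), 'tool_from_camera': array([[ 9.99999908e-01,  5.47366527e-05,  4.26538787e-04,
        -8.80735522e-04],
       [-1.88435844e-04,  9.47347180e-01,  3.20208190e-01,
        -8.28117277e-02],
       [-3.86553193e-04, -3.20208241e-01,  9.47347103e-01,
        -1.70829421e-01],
       [ 0.00000000e+00,  0.00000000e+00,  0.00000000e+00,
         1.00000000e+00]])}
```

View pics/scene0.png

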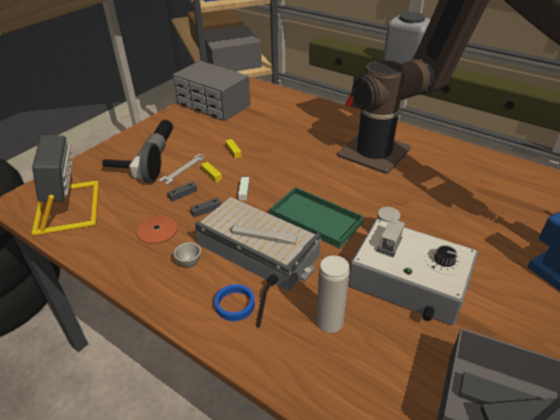

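View pics/side0.png

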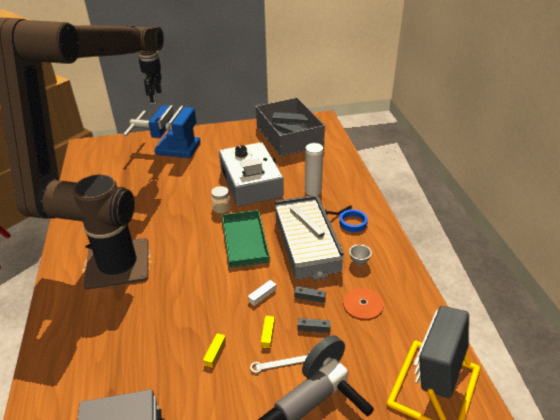

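View pics/wrist0.png

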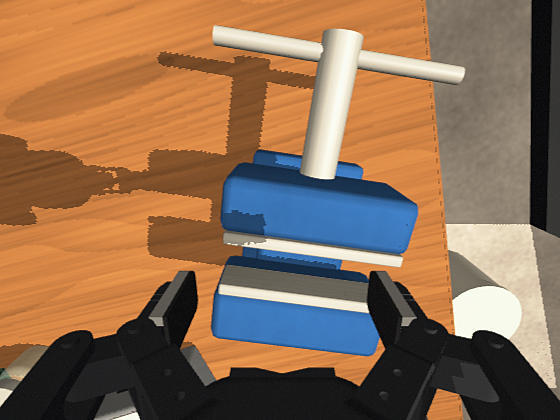

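```bash
cat > h.py <<'E'
import numpy as np, cv2
from plant import readout, optics
from scipy.spatial.transform import Rotation as R
def cam(name,s=None):
    c=optics.calibration(name); K=c["mtx"]
    if "rvec" in c:
        Rm=cv2.Rodrigues(c["rvec"])[0]; return K,Rm,np.array(c["tvec"]).ravel()
    s=s or readout.get_state()
    T=np.eye(4); T[:3,:3]=R.from_quat(s["tcp_rot"]).as_matrix(); T[:3,3]=s["eef_pos"]
    W=np.linalg.inv(T@c["tool_from_camera"]); return K,W[:3,:3],W[:3,3]
def ray(C,px):
    K,Rm,t=C; d=Rm.T@np.linalg.solve(K,[px[0],px[1],1.]); return -Rm.T@t,d
def onz(C,px,z):
    o,d=ray(C,px); return o+d*(z-o[2])/d[2]
def proj(C,P):
    K,Rm,t=C; p=(Rm@np.atleast_2d(P).T).T+t; p=p@K.T; return p[:,:2]/p[:,2:]
def tri(C1,p1,C2,p2):
    P=[C[0]@np.c_[C[1],C[2]] for C in(C1,C2)]
    X=cv2.triangulatePoints(P[0],P[1],np.float64(p1).reshape(2,1),np.float64(p2).reshape(2,1)).ravel(); return X[:3]/X[3]
def snap(name,fn=None,crop=None,scale=1):
    s=readout.get_state(); C=cam(name,s); im=optics.read_camera(name)[:,:,::-1].copy()
    if fn:
        o=im
        if crop: x0,y0,x1,y1=crop; o=o[y0:y1,x0:x1]
        o=cv2.resize(o,None,fx=scale,fy=scale,interpolation=cv2.INTER_CUBIC); cv2.imwrite("pics/"+fn,o)
    return im,C,s
def st():
    s=readout.get_state(); print("t%.2f"%s["time"],"pos",np.round(s["eef_pos"]*1000,1),"F",np.round(s["contact_force"],1),"op %.3f"%s["opening"]); M=R.from_quat(s["tcp_rot"]).as_matrix(); print(np.round(M,3).tolist(),np.round(s["qpos"],2)); return s
E
python3 - <<'E'
from h import *
A=cam("scene");B=cam("side")
sc=cv2.imread("pics/scene0.png");sd=cv2.imread("pics/side0.png")
cv2.imwrite("pics/a1.png",cv2.resize(sc[130:310,150:350],None,fx=4,fy=3.3))
cv2.imwrite("pics/a2.png",cv2.resize(sd[130:350,190:390],None,fx=4,fy=2.7))
for t in ["bar1_mid","chisel_mid","tray","controller","chuck","dial_grip","cover_grip","toggle_tip"]:
  for n,C in(("scene",A),("side",B)):
    r=optics.recognise(n,t)
    print(t,n,[(round(d["p"],2),(round(d["xy"][0]*560),round(d["xy"][1]*420)),np.round(onz(C,(d["xy"][0]*560,d["xy"][1]*420),.0125)[:2],3).tolist()) for d in r])
print(st()["time"])
E
```

```text
bar1_mid scene [(0.8, (181, 193), [0.56, -0.376]), (0.74, (236, 146), [0.258, -0.406]), (0.72, (210, 172), [0.424, -0.378]), (0.62, (245, 187), [0.422, -0.232])]
bar1_mid side [(0.84, (269, 333), [0.426, -0.384]), (0.76, (316, 326), [0.555, -0.385]), (0.73, (306, 219), [0.637, 0.074]), (0.56, (263, 290), [0.435, -0.221])]
chisel_mid scene [(0.56, (266, 234), [0.561, -0.046]), (0.17, (204, 205), [0.563, -0.275])]
chisel_mid side [(0.66, (307, 219), [0.639, 0.075])]
tray scene [(0.26, (180, 194), [0.565, -0.374])]
tray side [(0.89, (244, 239), [0.413, 0.016])]
controller scene [(0.98, (414, 270), [0.451, 0.344])]
controller side [(0.77, (248, 176), [0.48, 0.379])]
chuck scene [(0.57, (260, 248), [0.612, -0.028])]
chuck side [(0.58, (309, 242), [0.62, -0.044]), (0.36, (223, 199), [0.368, 0.25])]
dial_grip scene [(0.8, (446, 256), [0.355, 0.391])]
dial_grip side [(0.68, (240, 154), [0.468, 0.543])]
cover_grip scene [(0.59, (396, 235), [0.356, 0.25])]
cover_grip side [(0.52, (252, 166), [0.504, 0.439]), (0.38, (223, 199), [0.366, 0.248]), (0.37, (319, 326), [0.565, -0.386])]
toggle_tip scene [(0.58, (388, 214), [0.289, 0.194])]
toggle_tip side [(0.74, (275, 365), [0.422, -0.486])]
t0.95 pos [168.8 653.6 202.7] F [ 0.1  0.2 -0.2] op 1.002
[[0.25, 0.968, -0.0], [0.968, -0.25, 0.0], [0.0, -0.0, -1.0]] [ 1.17  0.29  1.58  0.    1.28 -0.15]
0.95
```

View pics/a1.png

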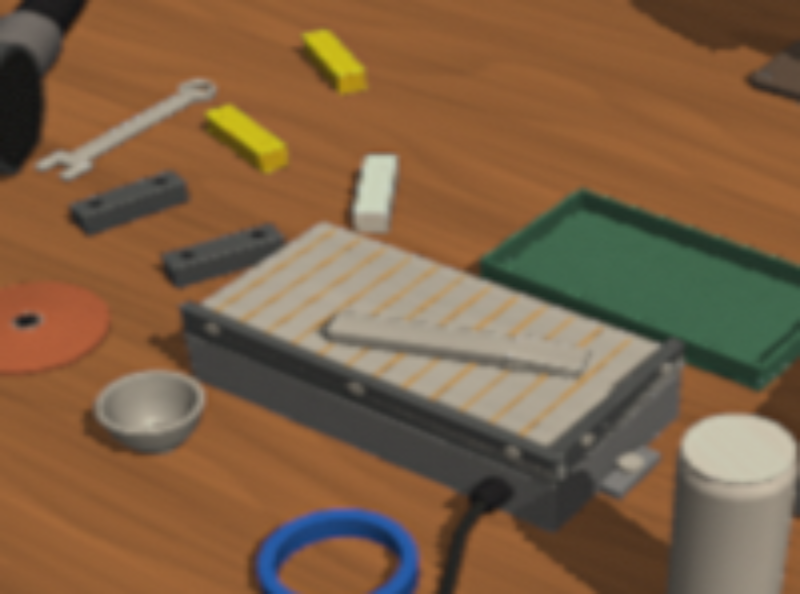

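View pics/a2.png

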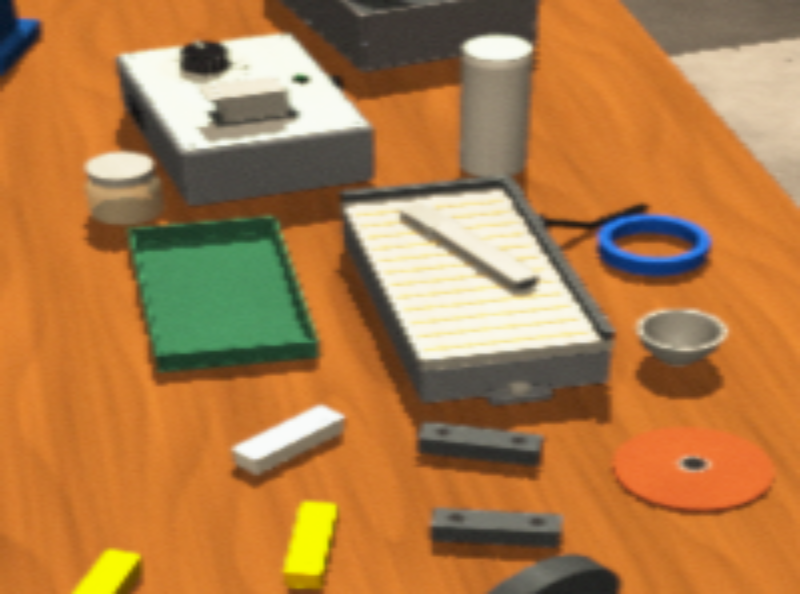

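```bash
python3 - <<'E'
from h import *
from scipy.optimize import least_squares
A=cam("scene");B=cam("side")
a1=lambda x,y:(150+x/4-.4,130+y/3.3-.4)
a2=lambda x,y:(190+x/4-.4,130+y/2.7-.4)
def fit(name,obs,x0):
    def f(p,full=True):
        c,s=np.cos(p[2]),np.sin(p[2]);r=[]
        for C,px,P in obs:
            W=np.array([p[0]+c*P[0]/1e3-s*P[1]/1e3,p[1]+s*P[0]/1e3+c*P[1]/1e3,P[2]/1e3]); r+=list(proj(C,W)[0]-px)
        return r
    o=least_squares(f,x0,loss="soft_l1"); print(name,np.round(o.x,4),np.round(f(o.x),1))
fit("chuck",[(B,a2(425,362),(-75,-150,70)),(B,a2(607,333),(75,-150,82)),(B,a2(345,197),(-75,150,82)),(B,a2(510,180),(75,150,82)),
 (A,a1(325,225),(-75,-150,70)),(A,a1(185,305),(75,-150,82)),(A,a1(560,455),(75,150,82)),(A,a1(680,345),(-75,150,82))],[.6,0,0])
fit("tray",[(B,a2(130,232),(-65,120,28)),(B,a2(275,222),(65,120,28)),(B,a2(315,345),(65,-120,28)),(B,a2(155,358),(-65,-120,28)),(A,a1(585,192),(-65,-120,28)),(A,a1(485,265),(65,-120,28)),(A,a1(765,372),(65,120,28))],[.4,0,0])
fit("ctl",[(B,a2(118,58),(-90,130,95)),(B,a2(290,35),(90,130,95)),(B,a2(372,125),(90,-130,95)),(B,a2(190,165),(-90,-130,95)),],[.45,.35,0])
for n,p,q in(("chis edge/ends",a1(330,325),a2(525,285)),("chis other",a1(585,365),a2(410,212))):
    print(n,onz(A,p,.08),onz(B,q,.08),tri(A,p,B,q))
for p in((420,445),(540,450),(435,530),(558,535),):print(onz(B,a2(*p),.015)[:2])
E
```

```text
chuck [ 0.611  -0.0363  0.0144] [-1.6 -0.5  1.5 -0.4 -1.6 -2.2 -0.2 -1.9 -0.5 -1.7 -1.9 -0.3 -1.8  1.2
  1.1 -1.3]
tray [ 0.4149  0.0269 -0.021 ] [-0.6 -2.2  0.1 -2.9  0.7 -2.1 -0.4 -1.6 -0.4 -1.6 -1.3 -1.9 -0.3 -0.6]
ctl [0.4848 0.3323 0.1535] [-1.2  0.2  0.2 -0.3  2.7  1.8 -0.4 -2.2]
chis edge/ends [ 0.64794212 -0.08754663  0.08      ] [ 0.6441503  -0.09252416  0.08      ] [ 0.64528022 -0.08965599  0.07716214]
chis other [0.5908818 0.0745456 0.08     ] [0.5847424  0.06032683 0.08      ] [0.5859736  0.0701008  0.07287138]
[ 0.52345125 -0.26061358]
[ 0.60765032 -0.28562149]
[ 0.508835   -0.37631401]
[ 0.59016369 -0.39968997]
```

```bash
python3 -m crank '0 0 -35 0 0 0.18; 0 0 -35 0 0 0.18; 0 0 -35 0 0 0.18; 0 0 -35 0 0 0.18; 0 0 -35 0 0 0.18' 1 40
```

```text
time: 1.58
eef_pos: [0.1688, 0.6534, 0.3789]
tcp_rot: [0.979, 0.205, 0.0, -0.0]
contact_force: [-0.1, 1.1, -0.4]
opening: 1.002
```

```bash
cat >> h.py <<'E'
def goto(target,psi=None):
    """print the shift in tool axes (mm) and the turn still needed"""
    s=readout.get_state(); M=R.from_quat(s["tcp_rot"]).as_matrix(); d=(np.array(target)-s["eef_pos"])*1e3
    print("now",np.round(s["eef_pos"]*1e3,1),"t%.1f"%s["time"]," tool shift mm",np.round(M.T@d,1),"rows>=%.1f"%(np.abs(d).max()/60))
    if psi is not None:
        c,sn=np.cos(psi),np.sin(psi); D=np.array([[c,sn,0],[sn,-c,0],[0,0,-1]]); print("turn",np.round(R.from_matrix(M.T@D).as_rotvec(),3)," shift if turned first",np.round(D.T@d,1))
E
python3 -c "
from h import *
goto((.59,.05,.35),np.deg2rad(20))"
```

```text
now [168.8 653.4 378.9] t1.6  tool shift mm [144.3 721.6  28.9] rows>=10.1
turn [-0.    -0.     0.063]  shift if turned first [189.5 711.1  28.9]
```

```bash
python3 -m crank '0 0 0 0 0 0.063; 15 59 0 0 0 0; 15 59 0 0 0 0; 15 59 0 0 0 0; 15 59 0 0 0 0'; python3 -m crank '15 59 0 0 0 0; 15 59 0 0 0 0; 15 59 0 0 0 0; 15 59 0 0 0 0; 15 59 0 0 0 0';python3 -m crank '17 60 0 0 0 0; 17 60 0 0 0 0; 17 60 0 0 0 0; 0 0 0 0 0 0'; python3 -c "
from h import *
snap('wrist','w1.png'); st()"
```

```text
time: 2.2
eef_pos: [0.3078, 0.4515, 0.3779]
tcp_rot: [0.984, 0.177, 0.0, -0.0]
contact_force: [1.6, 0.4, 0.0]
opening: 0.999
time: 2.82
eef_pos: [0.4807, 0.2008, 0.3781]
tcp_rot: [0.984, 0.177, 0.001, -0.0]
contact_force: [0.6, 0.8, -0.5]
opening: 1.002
time: 3.32
eef_pos: [0.5918, 0.0478, 0.3762]
tcp_rot: [0.985, 0.174, -0.001, 0.0]
contact_force: [0.8, 0.4, -0.6]
opening: 0.997
t3.38 pos [590.9  49.8 376.8] F [-0.1 -0.4 -0.6] op 1.001
[[0.939, 0.345, -0.002], [0.345, -0.939, 0.0], [-0.002, -0.001, -1.0]] [-0.09  0.03  1.56  0.    1.56 -0.44]
```

View pics/w1.png

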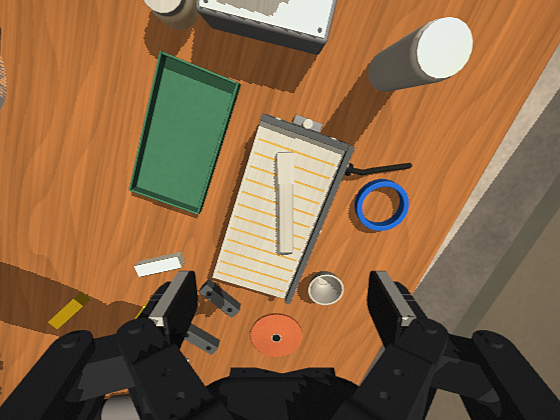

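```bash
python3 -c "
import cv2
i=cv2.imread('pics/w1.png'); cv2.imwrite('pics/w1c.png',cv2.resize(i[100:320,190:370],None,fx=3.2,fy=2.7,interpolation=cv2.INTER_CUBIC))
cv2.imwrite('pics/w1d.png',cv2.resize(i[40:220,120:250],None,fx=4,fy=3.3,interpolation=cv2.INTER_CUBIC))"
```

```text
(no output)
```

View pics/w1c.png

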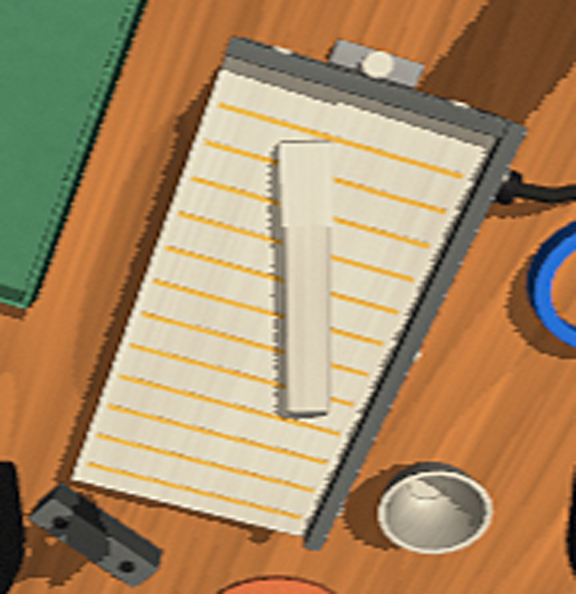

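View pics/w1d.png

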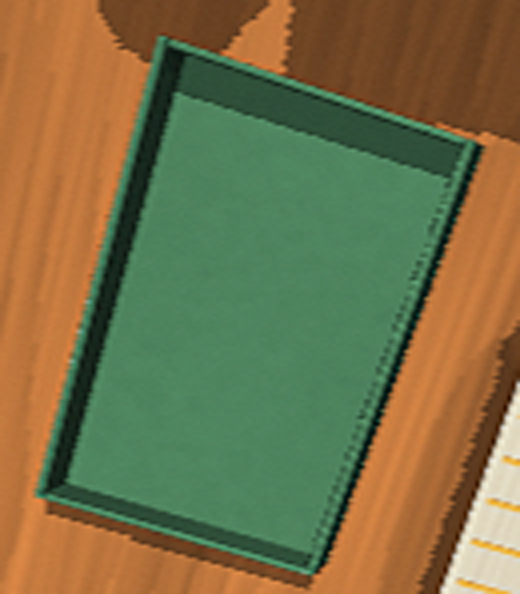

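```bash
cat >> h.py <<'E'
from scipy.optimize import least_squares
def fit(name,obs,x0):
    def f(p):
        c,s=np.cos(p[2]),np.sin(p[2]);r=[]
        for C,px,P in obs:
            W=np.array([p[0]+c*P[0]/1e3-s*P[1]/1e3,p[1]+s*P[0]/1e3+c*P[1]/1e3,P[2]/1e3]); r+=list(proj(C,W)[0]-px)
        return r
    o=least_squares(f,x0,loss="soft_l1"); print(name,np.round(o.x,4),np.round(f(o.x),1)); return o.x
E
python3 - <<'E'
from h import *
s=readout.get_state(); C=cam("wrist",s)
w=lambda x,y:(190+x/3.2-.4,100+y/2.7-.4)
v=lambda x,y:(120+x/4-.4,40+y/3.3-.4)
fit("chuck",[(C,w(75,480),(-75,-150,70)),(C,w(305,535),(65,-150,70)),(C,w(220,68),(-75,140,70)),(C,w(487,148),(65,140,70)),(C,w(230,38),(-75,150,82)),(C,w(525,125),(75,150,82)),(C,w(320,548),(75,-150,82))],[.61,-.03,0])
fit("tray",[(C,v(162,38),(-65,120,28)),(C,v(482,145),(65,120,28)),(C,v(315,573),(65,-120,28)),(C,v(40,495),(-65,-120,28))],[.41,.02,0])
a=onz(C,w(305,142),.078);b=onz(C,w(306,412),.086);print(a,b,(a+b)/2,np.linalg.norm(a-b)); d=a-b;print("psi along",np.degrees(np.arctan2(d[1],d[0])), "x-dir for jaws",np.degrees(np.arctan2(d[1],d[0]))-90)
for p in((283,222),(330,227),(286,408),(327,410)): print(onz(C,w(*p),.086))
E
```

```text
chuck [ 0.6113 -0.0351  0.0294] [-1.1  0.8 -0.1  1.3  0.3 -4.6  1.9 -4.7 -1.4  0.   0.1  0.5  0.4  1.8]
tray [ 0.4164  0.0253 -0.0159] [ 0.5 -0.8 -0.1 -0.5  0.3  1.9 -0.9  0.8]
[0.58624584 0.07211309 0.078     ] [ 0.64494661 -0.08484536  0.086     ] [ 0.61559623 -0.00636613  0.082     ] 0.16776690682036646
psi along 110.50525310603736 x-dir for jaws 20.505253106037358
[0.59170571 0.02605513 0.086     ]
[0.61448497 0.03125349 0.086     ]
[ 0.6339861  -0.08591084  0.086     ]
[ 0.65495966 -0.07967211  0.086     ]
```

```bash
python3 -c "
from h import *
goto((.615,-.0065,.073),np.deg2rad(20.5))"
```

```text
now [590.9  49.8 376.8] t3.4  tool shift mm [  3.7  61.5 303.7] rows>=5.1
turn [-0.001  0.002 -0.006]  shift if turned first [  2.9  61.2 303.8]
```

```bash
python3 -m crank '2 31 45 0 0 0; 1 30 45 0 0 -0.006; 0 0 55 0 0 0; 0 0 55 0 0 0; 0 0 0 0 0 0' 0.06 60;  python3 -c "
from h import *
snap('wrist','w2.png');goto((.615,-.0065,.073),np.deg2rad(20.5))"
```

```text
time: 4.0
eef_pos: [0.6103, -0.0027, 0.1725]
tcp_rot: [0.984, 0.18, -0.005, -0.002]
contact_force: [-0.7, -0.7, -0.6]
opening: 0.53
now [613.   -3.2 176.7] t4.0  tool shift mm [  1.    4.  103.7] rows>=1.7
turn [-0.002  0.003  0.005]  shift if turned first [  0.7   3.8 103.7]
```

View pics/w2.png

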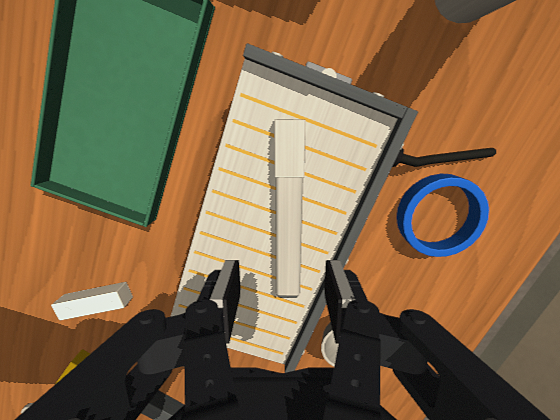

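```bash
python3 - <<'E'
from h import *
s=readout.get_state(); C=cam("wrist",s); M=R.from_quat(s["tcp_rot"]).as_matrix()
for p,z in(((290,120),.078),((288.5,180),.086),((288,293),.086)):
    P=onz(C,p,z); print(P, "tool",M.T@(P-s["eef_pos"])*1000)
print(proj(C,s["eef_pos"]+M@[0,0,.09]))
w=lambda x,y:(x,y)
fit("chuck",[(C,(250,45),(-75,150,82)),(C,(416,107),(75,150,82)),(C,(292,371),(75,-150,82)),(C,(244,68),(-75,140,70)),(C,(398,121),(65,140,82))],[.61,-.03,0])
E
```

```text
[0.59177222 0.06928183 0.078     ] tool [  6.18679095 -75.11982906  98.86501764]
[0.60882235 0.02130988 0.086     ] tool [  5.09398873 -24.23577387  90.76357593]
[ 0.65053407 -0.08775355  0.086     ] tool [ 5.42194286 92.53122979 90.52226527]
[[282.7571434  206.20588663]]
chuck [ 0.6165 -0.039   0.0186] [-4.   0.2 -0.1  5.8  0.1  2.1  0.1 -7.1  1.8 -0.7]
```

```bash
python3 -m crank '3 5 50 0 0 0; 2 2 40 0 0 0; 0 0 13 0 0 0; 0 0 0 0 0 0';python3 -m crank '0 0 0 0 0 0;0 0 0 0 0 0;0 0 0 0 0 0;0 0 0 0 0 0;0 0 0 0 0 0' -1 60; python3 -m crank '0 0 0 0 0 0;0 0 -20 0 0 0;0 0 -30 0 0 0;0 0 -40 0 0 0;0 0 0 0 0 0'; python3 -c "
from h import *
st(); snap('wrist','w3.png')"
```

```text
time: 4.55
eef_pos: [0.6228, -0.0092, 0.0769]
tcp_rot: [0.984, 0.18, 0.001, 0.0]
contact_force: [-0.1, -0.2, 0.9]
opening: 0.534
time: 5.18
eef_pos: [0.6214, -0.0094, 0.0747]
tcp_rot: [0.984, 0.179, -0.0, -0.0]
contact_force: [0.4, 1.2, 0.4]
opening: 0.004
time: 5.8
eef_pos: [0.6248, -0.0099, 0.1712]
tcp_rot: [0.984, 0.18, 0.005, 0.002]
contact_force: [0.2, -0.5, 0.9]
opening: 0.006
t5.80 pos [624.8  -9.9 171.2] F [ 0.2 -0.5  0.9] op 0.006
[[0.935, 0.353, 0.011], [0.353, -0.935, -0.002], [0.009, 0.006, -1.0]] [-0.18  0.2   1.74 -0.    1.19 -0.54]
```

View pics/w3.png

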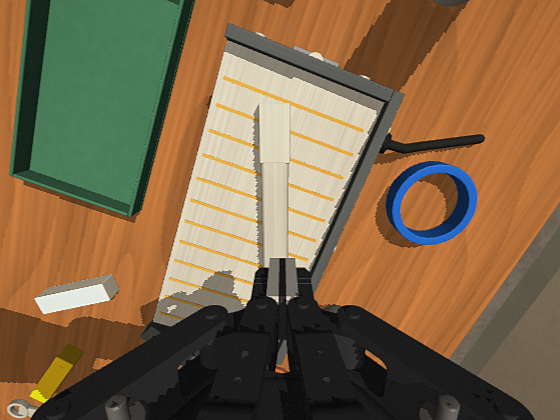

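```bash
python3 - <<'E'
from h import *
snap('side','s3.png',(250,170,390,300),5)
im,C,s=snap('wrist','w3c.png',(190,80,370,380),2)
M=R.from_quat(s["tcp_rot"]).as_matrix()
for p,z in(((272,103),.078),((275.5,163),.086),((275.5,255),.086)):
    P=onz(C,p,z); print(P, "tool",M.T@(P-s["eef_pos"])*1000)
print(s["eef_pos"],s["opening"])
E
```

```text
[0.58252213 0.07027379 0.078     ] tool [ -8.8462295  -88.60634306  87.93265849]
[0.60179478 0.02681354 0.086     ] tool [ -6.15457106 -41.13129602  79.98890236]
[ 0.63149966 -0.05348899  0.086     ] tool [-6.73269994 44.48723861 80.08055149]
[ 0.62191673 -0.00946168  0.16604438] 0.001400183997943558
```

View pics/s3.png

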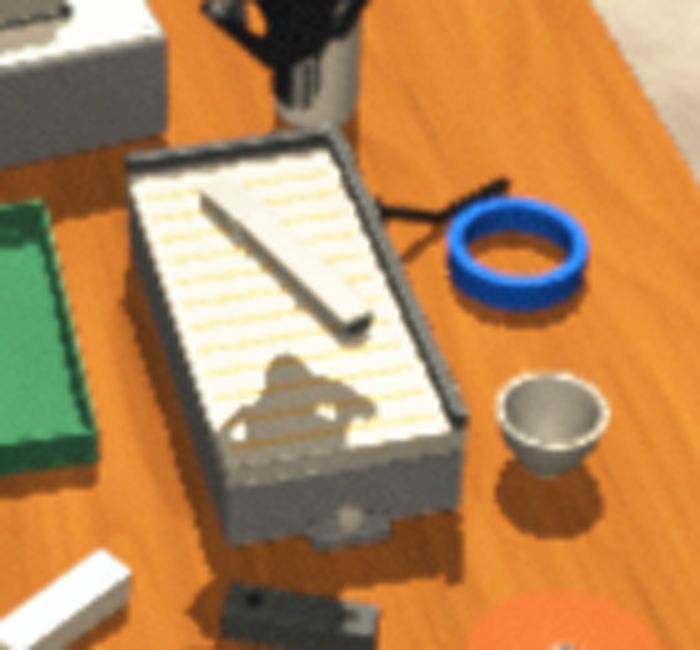

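View pics/w3c.png

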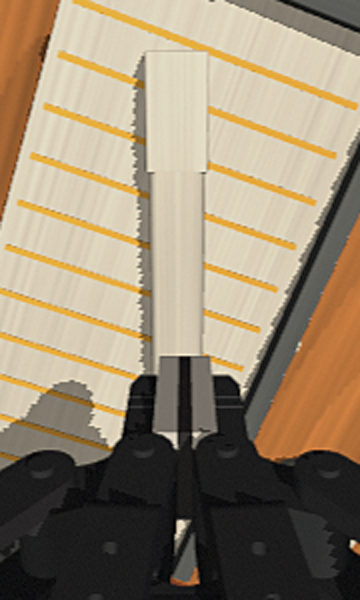

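```bash
cat >> h.py <<'E'
def avg(n=8):
    L=[]
    for i in range(n):
        L.append(readout.get_state()); optics.read_camera("wrist")
    p=np.mean([l["eef_pos"] for l in L],0); sd=np.std([l["eef_pos"] for l in L],0)
    M=np.mean([R.from_quat(l["tcp_rot"]).as_matrix() for l in L],0); U,_,V=np.linalg.svd(M); M=U@V
    F=np.mean([l["contact_force"] for l in L],0)
    s=dict(L[-1]); s["eef_pos"]=p; s["tcp_rot"]=R.from_matrix(M).as_quat(); s["contact_force"]=F
    psi=np.arctan2(M[1,0],M[0,0])
    print("t%.2f avg pos"%s["time"],np.round(p*1e3,2),"sd",np.round(sd*1e3,1),"psi %.2fdeg tilt"%np.degrees(psi),np.round(M[2],4),"F",np.round(F,1),"op %.3f"%s["opening"])
    return s
def look(fn=None,crop=None,scale=1,n=8):
    s=avg(n); im=optics.read_camera("wrist")[:,:,::-1].copy(); C=cam("wrist",s)
    if fn:
        o=im
        if crop: x0,y0,x1,y1=crop; o=o[y0:y1,x0:x1]
        cv2.imwrite("pics/"+fn,cv2.resize(o,None,fx=scale,fy=scale,interpolation=cv2.INTER_CUBIC))
    return im,C,s
def intool(s,P): return R.from_quat(s["tcp_rot"]).as_matrix().T@(np.array(P)-s["eef_pos"])*1e3
E
python3 -m crank '0 0 -40 0 0 0; 0 0 0 0 0 0' 0.06; python3 - <<'E'
from h import *
im,C,s=look('w4.png',(190,60,370,340),2)
E
```

```text
time: 6.2
eef_pos: [0.6229, -0.0096, 0.2071]
tcp_rot: [0.984, 0.18, 0.002, 0.001]
contact_force: [1.1, 0.6, 0.4]
opening: 0.419
t6.55 avg pos [621.    -9.33 203.6 ] sd [0.8 0.1 1.5] psi 20.68deg tilt [-1.4e-03 -8.0e-04 -1.0e+00] F [ 0.2  0.5 -0.3] op 0.532
```

View pics/w4.png

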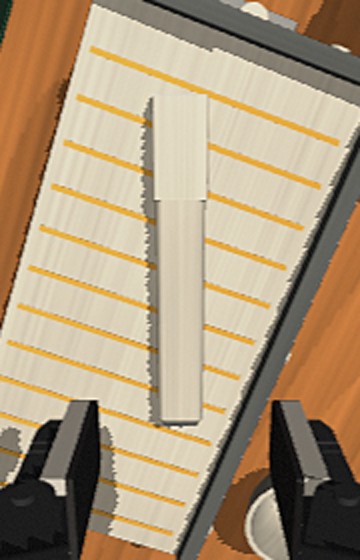

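```bash
python3 - <<'E'
from h import *
im,C,s=look()
for p,z in(((280.2,107.5),.078),((280.2,160),.086),((280,271),.086)):
    P=onz(C,p,z); print(P, "tool",intool(s,P))
w=lambda x,y:(190+x/2-.25,60+y/2-.25)
fit("chuck",[(C,w(360,110),(65,140,82)),(C,w(183,553),(75,-150,82)),(C,w(92,8),(-75,140,70)),(C,w(173,553),(65,-150,82))],[.61,-.03,0])
goto((0.62,-.01,.0705))
E
```

```text
t7.00 avg pos [621.39  -9.4  204.42] sd [0.2 0.  0.4] psi 20.68deg tilt [-4.e-04 -3.e-04 -1.e+00] F [-0.1 -0.1  0.1] op 0.532
[0.58882951 0.06986756 0.078     ] tool [ -2.40805301 -85.62300168 126.43880695]
[0.60570638 0.02507613 0.086     ] tool [ -2.44218373 -37.75956962 118.42685071]
[ 0.64803454 -0.08824437  0.086     ] tool [ -2.86571967  83.20748595 118.3967791 ]
chuck [ 0.6126 -0.0462  0.0232] [ 5.8 -0.   1.2 15.5 -2.4 -2.2 -1.5 13.4]
now [621.5  -9.4 204.8] t7.1  tool shift mm [ -1.7   0.  134.3] rows>=2.2
```

```bash
python3 -m crank '-2.5 -1 60 0 0 0; 0 0 50 0 0 0; 0 0 17 0 0 0; 0 0 7 0 0 0; 0 0 0 0 0 0';python3 -m crank '0 0 0 0 0 0;0 0 0 0 0 0' - 60; python3 -c "
from h import *
look('w5.png',n=3)"
```

```text
time: 7.72
eef_pos: [0.6202, -0.0096, 0.0725]
tcp_rot: [0.984, 0.18, 0.001, 0.0]
contact_force: [0.4, -0.1, 0.2]
opening: 0.525
time: 7.98
eef_pos: [0.6199, -0.0095, 0.0724]
tcp_rot: [0.984, 0.18, 0.001, 0.001]
contact_force: [0.5, -0.6, -0.3]
opening: 0.537
t8.07 avg pos [619.62  -9.48  72.08] sd [0.2 0.  0.3] psi 20.69deg tilt [ 0.0019  0.0012 -1.    ] F [-0.1  0.  -0.9] op 0.530
```

View pics/w5.png

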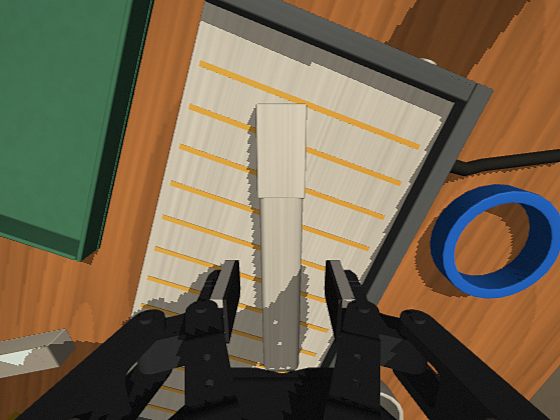

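```bash
python3 -m crank '0 0 1.5 0 0 0; 0 0 0 0 0 0'; python3 -m crank '0 0 0 0 0 0;0 0 0 0 0 0;0 0 0 0 0 0' -1 80; python3 -c "
from h import *
look('w6.png',n=3)"
```

```text
time: 8.43
eef_pos: [0.6186, -0.0093, 0.0689]
tcp_rot: [0.984, 0.18, -0.0, -0.0]
contact_force: [0.1, -0.7, -0.0]
opening: 0.529
time: 8.8
eef_pos: [0.6188, -0.0094, 0.0692]
tcp_rot: [0.984, 0.18, 0.0, 0.0]
contact_force: [-0.5, -0.7, 0.6]
opening: 0.003
t8.90 avg pos [618.82  -9.37  69.24] sd [0. 0. 0.] psi 20.68deg tilt [ 0.  0. -1.] F [-0.3 -0.5  0.2] op 0.001
```

View pics/w6.png

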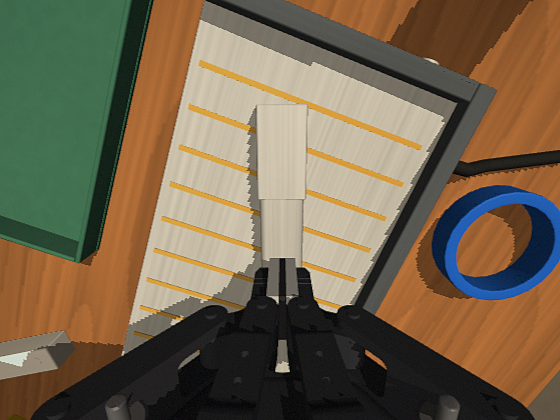

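```bash
python3 - <<'E'
from h import *
s=readout.get_state(); C=cam("wrist",s); M=R.from_quat(s["tcp_rot"]).as_matrix()
for z in(-.038,-.019,0,.01,.02): print(z,proj(C,s["eef_pos"]+M@[0,0,z]))
for n,cr in(("scene",(200,180,340,290)),("side",(250,150,380,280))):
    im,Cc,_=snap(n); p=proj(Cc,s["eef_pos"])[0]; print(n,p)
    x0,y0,x1,y1=cr; o=cv2.resize(im[y0:y1,x0:x1],None,fx=4.5,fy=4.5,interpolation=cv2.INTER_CUBIC)
    cv2.drawMarker(o,(int((p[0]-x0+.5)*4.5),int((p[1]-y0+.5)*4.5)),(0,0,255),0,12,1)
    cv2.imwrite(f"pics/{n}7.png",o)
E
```

```text
-0.038 [[283.32278031 281.65797679]]
-0.019 [[283.18798337 263.65858524]]
0 [[283.07898554 249.10413934]]
0.01 [[283.02959568 242.50912684]]
0.02 [[282.9847257 236.5176524]]
scene [262.87024981 236.54221361]
side [306.7900329  222.26841559]
```

View pics/scene7.png

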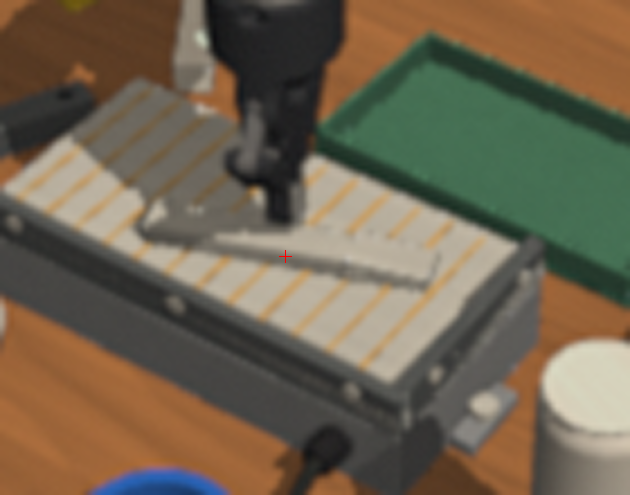

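View pics/side7.png

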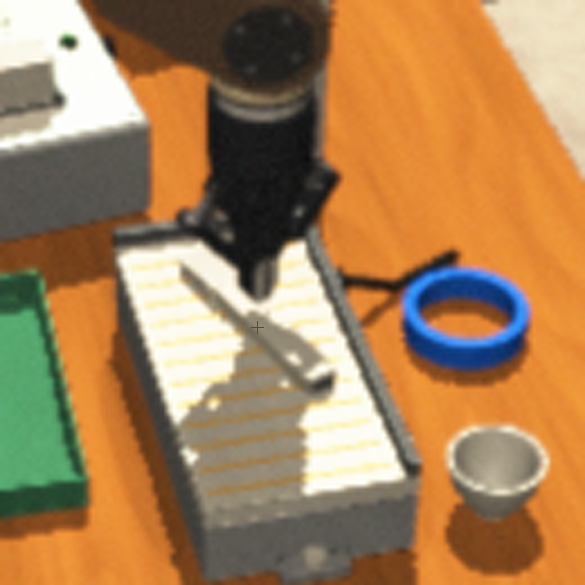

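```bash
python3 - <<'E'
from h import *
A=cam("scene");B=cam("side");s=readout.get_state()
p=(200+282/4.5-.4,180+225/4.5-.4);q=(250+260/4.5-.4,150+299/4.5-.4)
X=tri(A,p,B,q);print(X,proj(A,X)-p,proj(B,X)-q,s["eef_pos"],s["opening"])
E
```

```text
[ 0.62039005 -0.00896364  0.094861  ] [[-0.01784013  0.01050463]] [[-0.01200641 -0.00624066]] [ 0.61881114 -0.00934806  0.06923122] -0.0005016993871516094
```

```bash
for i in 1; do python3 -m crank '0 0 1.5 0 0 0;0 0 0 0 0 0'|grep -E "force|pos"; python3 -m crank '0 0 1.5 0 0 0;0 0 0 0 0 0'|grep -E "force|pos"; python3 -m crank '0 0 1.5 0 0 0;0 0 0 0 0 0'|grep -E "force|pos"; done
```

```text
eef_pos: [0.6186, -0.0093, 0.0675]
contact_force: [0.5, 0.4, 0.0]
eef_pos: [0.6187, -0.0093, 0.066]
contact_force: [0.1, -0.7, 0.6]
eef_pos: [0.6187, -0.0094, 0.0645]
contact_force: [-0.1, 0.3, -0.1]
```

```bash
python3 -m crank '0 0 1 0 0 0;0 0 0.5 0 0 0'|grep -E "force|pos"; python3 -m crank '0 0 1 0 0 0;0 0 0.5 0 0 0'|grep -E "force|pos"
```

```text
eef_pos: [0.6188, -0.0094, 0.0632]
contact_force: [0.1, 0.5, 0.5]
eef_pos: [0.6188, -0.0093, 0.0617]
contact_force: [-0.4, 0.1, -0.1]
```

```bash
python3 -m crank '0 0 1 0 0 0;0 0 0 0 0 0'|grep -E "force|pos"; python3 -c "
from h import *
look('w7.png',(190,180,370,380),3,n=2); snap('side','s7.png',(250,150,380,280),4.5)"
```

```text
eef_pos: [0.6187, -0.0093, 0.0606]
contact_force: [-0.1, 0.5, -0.2]
t10.65 avg pos [618.76  -9.34  60.64] sd [0. 0. 0.] psi 20.68deg tilt [-1.e-04 -1.e-04 -1.e+00] F [-0.2  0.2  0.2] op 0.002
```

View pics/w7.png

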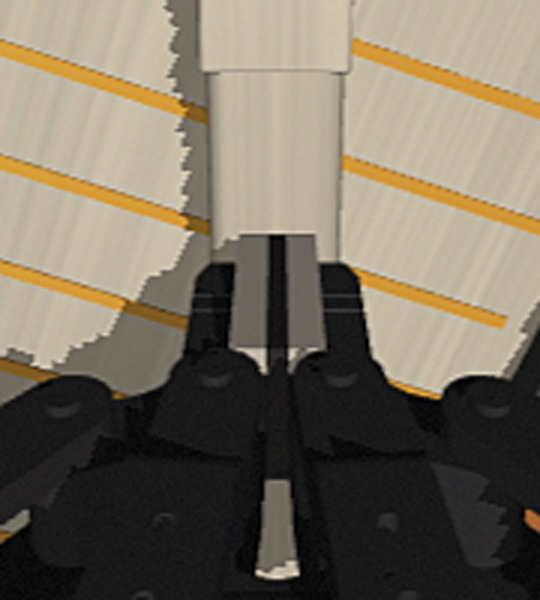

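View pics/s7.png

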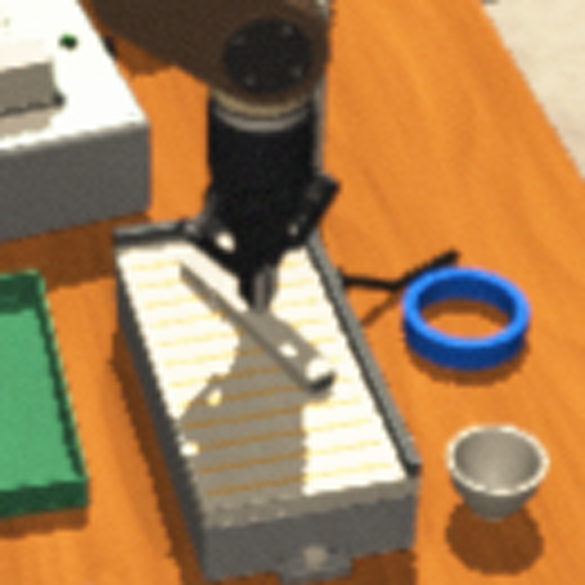

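```bash
python3 -m crank '0 0 1 0 0 0;0 0 0 0 0 0'|grep -E "force|pos"; python3 -m crank '0 0 1 0 0 0;0 0 0 0 0 0'|grep -E "force|pos"; python3 -m crank '0 0 1 0 0 0;0 0 0 0 0 0'|grep -E "force|pos"
```

```text
eef_pos: [0.6187, -0.0094, 0.0596]
contact_force: [-0.8, -0.0, -0.0]
eef_pos: [0.6187, -0.0093, 0.0586]
contact_force: [0.4, 0.1, 0.8]
eef_pos: [0.6187, -0.0093, 0.0576]
contact_force: [1.0, 0.8, 0.4]
```

```bash
python3 -m crank '0 0 1 0 0 0;0 0 0 0 0 0'|grep -E "force|pos"; python3 -m crank '0 0 1 0 0 0;0 0 0 0 0 0'|grep -E "force|pos"
```

```text
eef_pos: [0.6189, -0.0094, 0.0575]
contact_force: [-1.5, 0.9, 4.7]
eef_pos: [0.6189, -0.0094, 0.0575]
contact_force: [-4.3, 0.4, 7.7]
```

```bash
python3 -m crank '0 0 -3 0 0 0;0 0 0 0 0 0'|grep -E "force|pos"; python3 - <<'E'
from h import *
s=readout.get_state(); C=cam("wrist",s); M=R.from_quat(s["tcp_rot"]).as_matrix()
for y in(-.011,0,.011):
  for z in(-.038,-.028,-.019,0): print(y,z,proj(C,s["eef_pos"]+M@[0.011,y,z])[0])
E
```

```text
eef_pos: [0.6189, -0.0094, 0.0586]
contact_force: [-0.3, -0.2, -0.0]
-0.011 -0.038 [305.48658219 262.34062599]
-0.011 -0.028 [304.08166278 253.30289486]
-0.011 -0.019 [302.95387167 246.04790732]
-0.011 0 [300.91515769 232.93302782]
0 -0.038 [304.93768071 281.66486933]
0 -0.028 [303.59557108 271.69103834]
0 -0.019 [302.51549756 263.66451767]
0 0 [300.55690715 249.10933586]
0.011 -0.038 [304.41362422 300.11443752]
0.011 -0.028 [303.1302188  289.29463961]
0.011 -0.019 [302.09490843 280.56641644]
0.011 0 [300.21182562 264.69101556]
```

```bash
python3 -m crank '0 0 -4 0 0 0;0 0 0 0 0 0;0 0 0 0 0 0' 0.06; python3 -m crank '0 0 10 0 0 0;0 0 6 0 0 0;0 0 2 0 0 0;0 0 0 0 0 0'; python3 -m crank '0 0 0 0 0 0;0 0 0 0 0 0;0 0 0 0 0 0;0 0 0 0 0 0' -1 80
```

```text
time: 12.68
eef_pos: [0.6188, -0.0094, 0.0626]
tcp_rot: [0.984, 0.18, -0.0, 0.0]
contact_force: [0.0, -0.7, 0.7]
opening: 0.526
time: 13.18
eef_pos: [0.6186, -0.0093, 0.0443]
tcp_rot: [0.984, 0.18, -0.0, -0.0]
contact_force: [0.5, -0.7, -0.7]
opening: 0.53
time: 13.68
eef_pos: [0.6192, -0.0094, 0.0454]
tcp_rot: [0.984, 0.18, 0.0, 0.0]
contact_force: [-1.2, -0.1, 3.7]
opening: 0.253
```

```bash
python3 -m crank '0 0 -10 0 0 0;0 0 -30 0 0 0;0 0 -40 0 0 0;0 0 0 0 0 0;0 0 0 0 0 0'; python3 -c "
from h import *
look('w8.png',n=3); goto((.434,.025,.06),np.deg2rad(-0.9))"
```

```text
time: 14.3
eef_pos: [0.6174, -0.0091, 0.1226]
tcp_rot: [0.984, 0.18, -0.002, -0.001]
contact_force: [-0.3, -0.5, -5.0]
opening: 0.259
t14.40 avg pos [617.02  -9.03 121.95] sd [0.3 0.  0.4] psi 20.68deg tilt [-0.0039 -0.0024 -1.    ] F [-0.4 -0.4 -4.5] op 0.254
now [617.3  -9.1 122.2] t14.5  tool shift mm [-159.3  -96.5   63. ] rows>=3.1
turn [-0.001  0.004  0.377]  shift if turned first [-183.9  -31.2   62.2]
```

View pics/w8.png

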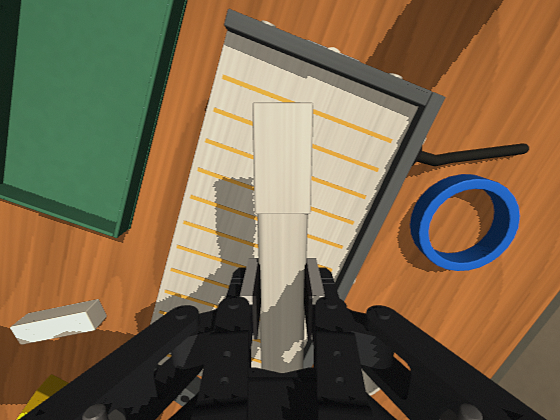

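```bash
python3 -m crank '0 0 0 0 0 0.126;0 0 0 0 0 0.126;0 0 0 0 0 0.125;-45 -8 0 0 0 0;-45 -8 0 0 0 0'; python3 -m crank '-47 -8 0 0 0 0;-47 -7 0 0 0 0;0 0 0 0 0 0;0 0 0 0 0 0'; python3 -c "
from h import *
look('w9.png',n=3); goto((.434,.025,-.0195),np.deg2rad(-0.9))"
```

```text
time: 15.12
eef_pos: [0.5275, 0.0083, 0.1233]
tcp_rot: [1.0, -0.008, -0.001, -0.0]
contact_force: [0.6, 0.7, -3.0]
opening: 0.252
time: 15.62
eef_pos: [0.4357, 0.0245, 0.1248]
tcp_rot: [1.0, -0.008, 0.001, 0.0]
contact_force: [0.1, 0.3, -3.7]
opening: 0.249
t15.72 avg pos [436.22  24.36 125.04] sd [0.4 0.1 0.2] psi -0.92deg tilt [ 1.3e-03  2.0e-04 -1.0e+00] F [ 0.2 -0.3 -3.5] op 0.254
now [436.4  24.3 125.1] t15.8  tool shift mm [ -2.5  -0.7 144.6] rows>=2.4
turn [ 0.    -0.001 -0.001]  shift if turned first [ -2.4  -0.7 144.6]
```

View pics/w9.png

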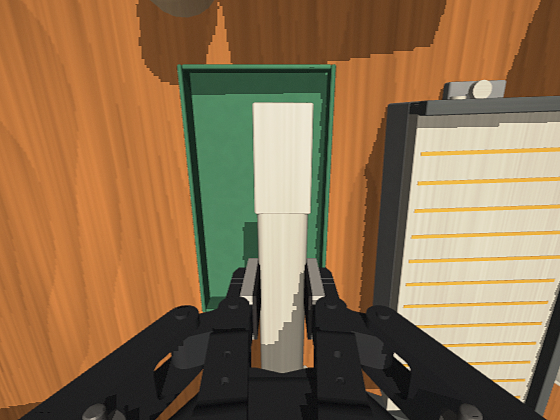

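```bash
python3 -m crank '-2.5 -1 50 0 0 0;0 0 50 0 0 0;0 0 30 0 0 0;0 0 10 0 0 0;0 0 0 0 0 0'; python3 -m crank '0 0 2 0 0 0;0 0 1 0 0 0; 0 0 0 0 0 0'
```

```text
time: 16.45
eef_pos: [0.4335, 0.0255, -0.0152]
tcp_rot: [1.0, -0.008, -0.0, -0.0]
contact_force: [-0.3, -0.7, -2.9]
opening: 0.253
time: 16.82
eef_pos: [0.4334, 0.0256, -0.0176]
tcp_rot: [1.0, -0.008, 0.001, 0.0]
contact_force: [0.3, 0.4, -4.7]
opening: 0.253
```

```bash
python3 -m crank '0 0 1.5 0 0 0;0 0 0 0 0 0; 0 0 0 0 0 0'; python3 -m crank '0 0 0 0 0 0;0 0 0 0 0 0' 0.05; python3 -m crank '0 0 -10 0 0 0;0 0 -40 0 0 0;0 0 -50 0 0 0;0 0 -60 0 0 0;0 0 -60 0 0 0'; python3 -m crank '0 0 -60 0 0 0;0 60 -30 0 0 0;0 60 0 0 0 0;0 0 0 0 0 0' 1;python3 -c "
from h import *
look('w10.png',n=4)"
```

```text
time: 17.2
eef_pos: [0.4328, 0.0256, -0.0198]
tcp_rot: [1.0, -0.008, -0.0, -0.0]
contact_force: [-0.0, -0.2, -4.2]
opening: 0.251
time: 17.45
eef_pos: [0.4338, 0.0254, -0.019]
tcp_rot: [1.0, -0.008, 0.001, 0.0]
contact_force: [0.4, 0.5, -0.0]
opening: 0.525
time: 18.08
eef_pos: [0.4326, 0.0257, 0.2031]
tcp_rot: [1.0, -0.008, 0.001, 0.0]
contact_force: [-0.2, -0.3, 0.7]
opening: 0.522
time: 18.58
eef_pos: [0.4307, -0.0934, 0.2895]
tcp_rot: [1.0, -0.011, 0.001, 0.001]
contact_force: [0.4, 0.5, -0.3]
opening: 1.0
t18.73 avg pos [430.7  -91.31 288.8 ] sd [0.  1.4 0.5] psi -1.09deg tilt [ 7.e-04  1.e-04 -1.e+00] F [0.  0.1 0.1] op 0.999
```

View pics/w10.png

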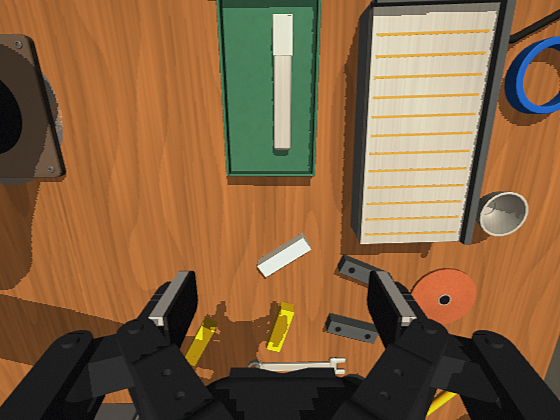

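```bash
python3 -m crank '26 60 0 0 0 0;26 60 0 0 0 0;26 60 0 0 0 0;26 60 0 0 0 0;26 60 0 0 0 0'; python3 -m crank '0 0 0 0 0 0;0 0 0 0 0 0;0 0 0 0 0 0';python3 -c "
from h import *
look('w11.png',n=4)
snap('side','s11.png',(230,240,390,370),4.5)"
```

```text
time: 19.45
eef_pos: [0.5523, -0.379, 0.2879]
tcp_rot: [1.0, -0.007, -0.0, -0.0]
contact_force: [0.1, -0.3, 0.4]
opening: 1.003
time: 19.82
eef_pos: [0.551, -0.3771, 0.2893]
tcp_rot: [1.0, -0.007, 0.0, 0.0]
contact_force: [-0.6, -0.3, 0.3]
opening: 1.002
t19.98 avg pos [ 550.92 -377.35  289.44] sd [0.1 0.2 0.1] psi -0.81deg tilt [ 1.2e-03  9.0e-04 -1.0e+00] F [-0.3 -0.1  0.1] op 1.000
```

View pics/w11.png

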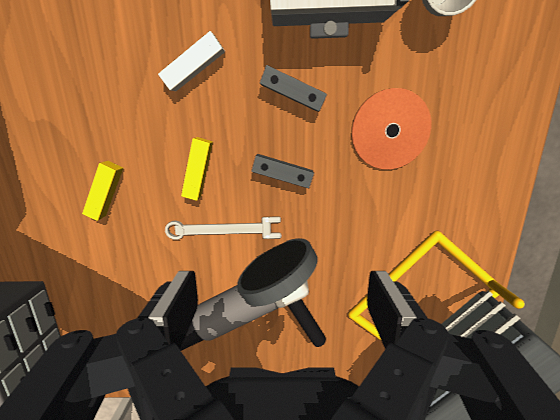

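View pics/s11.png

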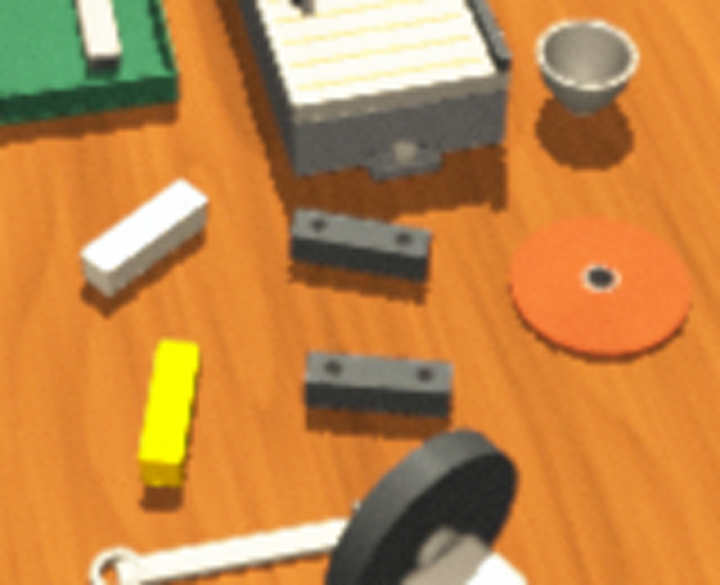

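```bash
cat >> h.py <<'E'
def bars(im,C,roi,zt=.025,fn=None):
    x0,y0,x1,y1=roi; c=im[y0:y1,x0:x1].astype(int); mx=c.max(2);mn=c.min(2)
    m=((mx-mn<22)&(mx<110)&(mx>50)).astype(np.uint8)  # top faces, lit dark grey
    m=cv2.morphologyEx(m,cv2.MORPH_CLOSE,np.ones((5,5),np.uint8))
    out=[]
    for k in cv2.findContours(m,cv2.RETR_EXTERNAL,cv2.CHAIN_APPROX_NONE)[0]:
        if cv2.contourArea(k)<300: continue
        P=np.array([onz(C,(p[0][0]+x0,p[0][1]+y0),zt)[:2] for p in k],np.float32)*1000
        (cx,cy),(w,h),a=cv2.minAreaRect(P)
        if w<h: w,h=h,w; a+=90
        a=(a+90)%180-90
        print("bar? px",np.round(k.reshape(-1,2).mean(0)+[x0,y0],0),"world",round(cx,1),round(cy,1),"size %.1f x %.1f yaw %.1f"%(w,h,a)); out.append((cx,cy,w,h,a))
    if fn: cv2.imwrite("pics/"+fn,cv2.resize(np.hstack([im[y0:y1,x0:x1],cv2.merge([m*255]*3)]),None,fx=3,fy=3,interpolation=cv2.INTER_CUBIC))
    return out
E
python3 - <<'E'
from h import *
im,C,s=look(n=2)
bars(im,C,(235,50,345,205),fn="b11.png")
E
```

```text
t20.18 avg pos [ 550.61 -378.48  288.81] sd [0.  0.1 0.1] psi -0.89deg tilt [ 6.e-04  6.e-04 -1.e+00] F [-0.4 -0.1 -0.2] op 0.999
bar? px [282. 170.] world 551.5 -378.7 size 88.0 x 27.5 yaw -17.4
bar? px [291.  86.] world 566.9 -266.7 size 88.7 x 24.3 yaw -24.5
```

View pics/b11.png

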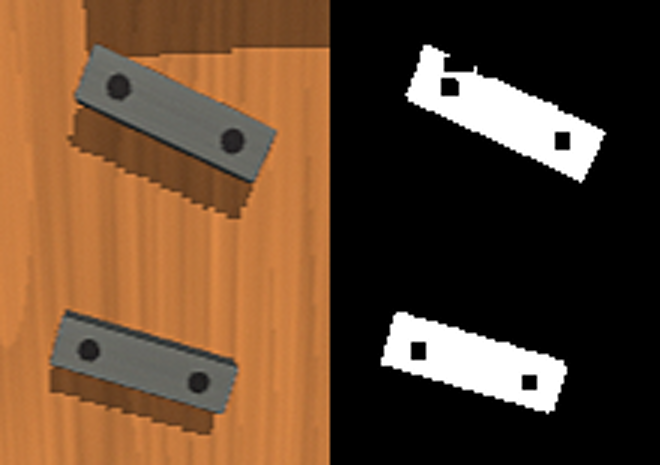

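```bash
python3 -m crank '0 0 0 0 0 -0.166;0 0 0 0 0 -0.166;0 0 0 0 0 -0.166;0 0 0 0 0 -0.166;0 0 0 0 0 -0.166' 0.06; python3 -m crank '0 0 0 0 0 -0.166;0 0 0 0 0 -0.166;0 0 0 0 0 0;0 0 0 0 0 0'; python3 -c "
from h import *
goto((.567,-.2667,-.026),np.deg2rad(65.5))"
```

```text
time: 20.9
eef_pos: [0.5506, -0.379, 0.2881]
tcp_rot: [0.917, 0.398, -0.0, -0.0]
contact_force: [-0.3, -0.9, 0.1]
opening: 0.526
time: 21.4
eef_pos: [0.5506, -0.379, 0.2881]
tcp_rot: [0.841, 0.541, -0.0, -0.0]
contact_force: [0.6, -0.3, 0.4]
opening: 0.529
now [ 550.6 -379.   288.1] t21.4  tool shift mm [109.  -31.6 314.1] rows>=5.2
turn [-0. -0.  0.]  shift if turned first [109.  -31.6 314.1]
```

```bash
python3 -m crank '55 -16 40 0 0 0;54 -15.5 40 0 0 0;0 0 50 0 0 0;0 0 40 0 0 0;0 0 0 0 0 0';  python3 - <<'E'
from h import *
im,C,s=look("w12.png",n=4)
bars(im,C,(190,60,380,300))
goto((.567,-.2667,-.026),np.deg2rad(65.5))
E
```

```text
time: 22.02
eef_pos: [0.5628, -0.2759, 0.1218]
tcp_rot: [0.841, 0.542, -0.002, -0.004]
contact_force: [-0.6, 0.5, 0.6]
opening: 0.53
t22.18 avg pos [ 564.91 -277.64  125.74] sd [1.4 1.1 2.6] psi 65.60deg tilt [ 3.0e-04 -1.6e-03 -1.0e+00] F [-0.2 -0.2  0.5] op 0.528
bar? px [342. 280.] world 666.0 -257.0 size 53.8 x 12.7 yaw -1.6
bar? px [222. 280.] world 615.1 -368.7 size 53.7 x 12.8 yaw -46.5
bar? px [195. 225.] world 552.0 -360.9 size 91.6 x 18.1 yaw -30.0
bar? px [291. 194.] world 563.2 -264.8 size 86.7 x 23.5 yaw -24.4
bar? px [373. 175.] world 577.1 -195.1 size 97.9 x 17.6 yaw -18.5
now [ 566.7 -279.1  129.3] t22.3  tool shift mm [ 11.6  -5.7 155.2] rows>=2.6
turn [0.005 0.001 0.002]  shift if turned first [ 11.4  -4.9 155.3]
```

View pics/w12.png

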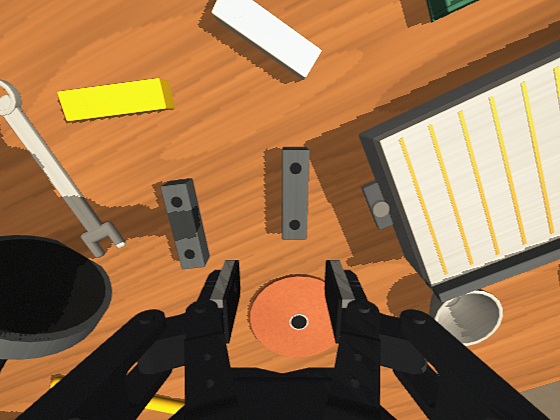

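```bash
python3 - <<'E'
from h import *
im,C,s=look(n=4)
b=bars(im,C,(270,120,320,260))
s=avg(2)
print(intool(s,(b[0][0]/1e3,b[0][1]/1e3,-.026)))
E
```

```text
t22.43 avg pos [ 566.41 -278.86  128.7 ] sd [0.3 0.2 0.5] psi 65.63deg tilt [-8.0e-04  4.1e-03 -1.0e+00] F [-0.  -0.2 -0.1] op 0.535
bar? px [291. 196.] world 567.4 -267.3 size 89.1 x 23.5 yaw -24.4
t22.57 avg pos [ 565.54 -278.13  126.99] sd [0.1 0.1 0.2] psi 65.65deg tilt [-3.0e-04  1.3e-03 -1.0e+00] F [ 0.5 -0.4  0.1] op 0.530
[ 10.63768836  -2.9624724  152.98189553]
```

```bash
python3 -m crank '10.5 -4 40 0 0 0;0 0 50 0 0 0;0 0 30 0 0 0;0 0 15 0 0 0;0 0 0 0 0 0'; python3 -c "
from h import *
s=avg(4);print(intool(s,(.5672,-.267,-.026)))"
```

```text
time: 23.25
eef_pos: [0.5655, -0.2664, -0.0096]
tcp_rot: [0.84, 0.542, -0.0, -0.001]
contact_force: [-0.2, -0.7, 0.4]
opening: 0.529
t23.40 avg pos [ 566.57 -267.09   -8.  ] sd [0.7 0.5 1. ] psi 65.66deg tilt [-2.0e-04  1.3e-03 -1.0e+00] F [0.4 0.  0.4] op 0.534
[ 0.34873969  0.51644527 18.004242  ]
```

```bash
python3 -m crank '0 0.5 10 0 0 0;0 0 5 0 0 0;0 0 3 0 0 0;0 0 0 0 0 0;0 0 0 0 0 0'; python3 -m crank '0 0 0 0 0 0;0 0 0 0 0 0;0 0 0 0 0 0;0 0 0 0 0 0' -1 90;  python3 -m crank '0 0 -10 0 0 0;0 0 -40 0 0 0;0 0 -50 0 0 0;0 0 -50 0 0 0;0 0 0 0 0 0'; python3 -c "
from h import *
look('w13.png',n=4)"
```

```text
time: 24.08
eef_pos: [0.5665, -0.2669, -0.0268]
tcp_rot: [0.84, 0.542, 0.0, 0.0]
contact_force: [-0.7, -0.2, -0.3]
opening: 0.534
time: 24.58
eef_pos: [0.5668, -0.2671, -0.0262]
tcp_rot: [0.84, 0.542, 0.0, 0.0]
contact_force: [-0.7, 0.7, 4.2]
opening: 0.272
time: 25.2
eef_pos: [0.5689, -0.2686, 0.1283]
tcp_rot: [0.84, 0.542, 0.002, 0.005]
contact_force: [0.0, 0.3, -3.8]
opening: 0.272
t25.35 avg pos [ 566.43 -266.93  123.69] sd [1.7 1.1 3.1] psi 65.66deg tilt [-3.0e-04  1.2e-03 -1.0e+00] F [-0.1  0.1 -4.7] op 0.275
```

View pics/w13.png

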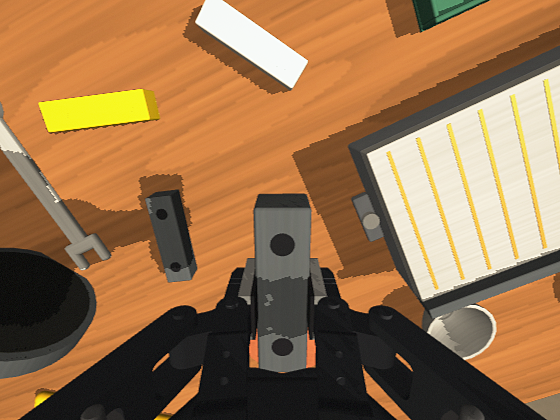

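```bash
python3 -m crank '0 0 -40 0 0 -0.149;0 0 -40 0 0 -0.149;0 0 0 0 0 -0.149;0 0 0 0 0 0'; python3 -c "
from h import *
avg(2);goto((.59,-.005,.2),np.deg2rad(91.2))"
```

```text
time: 25.95
eef_pos: [0.5656, -0.2663, 0.2011]
tcp_rot: [0.7, 0.714, -0.0, -0.002]
contact_force: [-0.3, 0.3, -3.6]
opening: 0.275
t26.00 avg pos [ 565.43 -266.23  200.8 ] sd [0.1 0.1 0.3] psi 91.15deg tilt [ 0.0023 -0.0033 -1.    ] F [-0.6 -0.2 -4.3] op 0.271
now [ 565.3 -266.1  200.4] t26.1  tool shift mm [260.6  29.9   1. ] rows>=4.4
turn [-0.004 -0.003 -0.001]  shift if turned first [260.5  30.2   0.4]
```

```bash
python3 -m crank '52 6 0 0 0 0;52 6 0 0 0 0;52 6 0 0 0 0;52 6 0 0 0 0;52 6 0 0 0 0'; python3 -m crank '0 0 0 0 0 0;0 0 0 0 0 0;0 0 0 0 0 0;0 0 0 0 0 0';python3 -c "
from h import *
look('w14.png',n=3)"
```

```text
time: 26.68
eef_pos: [0.5897, -0.0044, 0.2014]
tcp_rot: [0.7, 0.714, -0.001, -0.001]
contact_force: [-0.3, 0.4, -4.4]
opening: 0.277
time: 27.18
eef_pos: [0.5905, -0.0074, 0.2029]
tcp_rot: [0.7, 0.714, -0.0, -0.0]
contact_force: [0.3, 0.8, -4.6]
opening: 0.272
t27.27 avg pos [590.56  -7.28 203.  ] sd [0.  0.1 0.1] psi 91.17deg tilt [-0.e+00 -2.e-04 -1.e+00] F [-0.1 -0.  -4.8] op 0.272
```

View pics/w14.png

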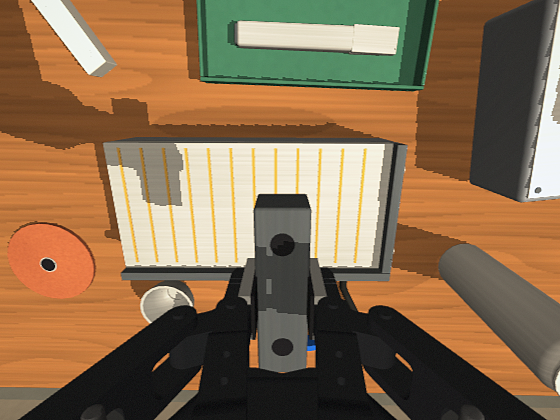

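```bash
python3 -c "
import cv2
i=cv2.imread('pics/w14.png'); cv2.imwrite('pics/w14c.png',cv2.resize(i[130:290,95:415],None,fx=2.5,fy=2.5,interpolation=cv2.INTER_CUBIC))"
```

```text
(no output)
```

View pics/w14c.png

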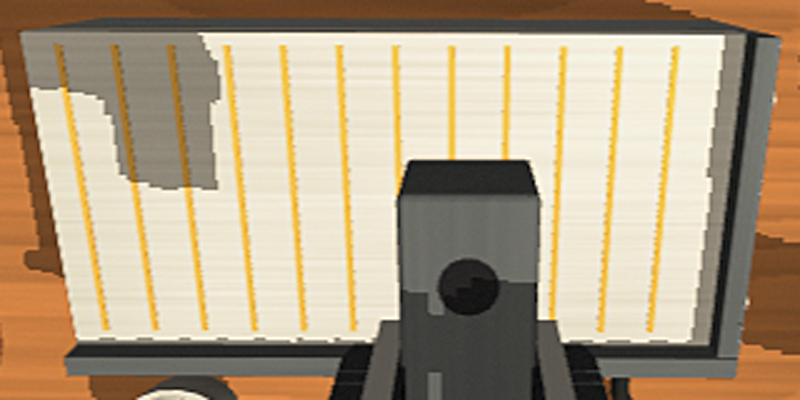

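```bash
python3 - <<'E'
from h import *
s=avg(2); C=cam("wrist",s)
w=lambda x,y:(95+x/2.5-.3,130+y/2.5-.3)
x=fit("chuck",[(C,w(23,33),(-75,-150,70)),(C,w(77,342),(65,-150,70)),(C,w(712,345),(65,140,70)),(C,w(65,372),(75,-150,82)),(C,w(738,374),(75,150,82)),(C,w(778,39),(-75,150,82)),(C,w(752,33),(-75,140,82)),(C,w(72,357),(65,-150,82))],[.61,-.03,0])
print(np.degrees(x[2]))
for y in(-94,-32,30,92):
    c,n=np.cos(x[2]),np.sin(x[2]); print(y,x[0]+(c*20-n*y)/1e3,x[1]+(n*20+c*y)/1e3)
E
```

```text
t27.43 avg pos [590.61  -6.72 203.18] sd [0.  0.1 0. ] psi 91.22deg tilt [-0.  0. -1.] F [-0.4  0.2 -3.8] op 0.269
chuck [ 0.6121 -0.0362  0.0215] [-2.3 -0.7 -0.2  0.8 -0.8 -0.5  0.8  2.1  0.1  1.2  2.2 -1.9  2.2  0.5
 -3.6  0.2]
1.2337251794110977
-94 0.6341033130850016 -0.12971119409106474
-32 0.632768397126908 -0.06772556672967693
30 0.6314334811688146 -0.005739939368289131
92 0.630098565210721 0.05624568799309866
```

```bash
python3 -m crank '1 25 50 0 0 0;0 0 50 0 0 0;0 0 35 0 0 0;0 0 15 0 0 0;0 0 0 0 0 0'; python3 -c "
from h import *
s=avg(4);print(intool(s,(.6314,-.0057,.046)))"
```

```text
time: 28.1
eef_pos: [0.6152, -0.0046, 0.0526]
tcp_rot: [0.699, 0.715, -0.0, -0.001]
contact_force: [-0.1, 0.0, -4.4]
opening: 0.27
t28.25 avg pos [616.62  -4.86  54.47] sd [0.9 0.1 1.2] psi 91.27deg tilt [-4.0e-04  2.1e-03 -1.0e+00] F [ 0.2  0.2 -4.2] op 0.272
[-1.16431635 14.74014491  8.50383643]
```

```bash
python3 -m crank '-1 4 5 0 0 0;0 4 3 0 0 0;0 0 0 0 0 0;0 0 0 0 0 0'; python3 -m crank '0 2 0 0 0 0;0 1 0 0 0 0;0 0 0 0 0 0';python3 -m crank '0 1 0 0 0 0;0 1 0 0 0 0;0 0 0 0 0 0'
```

```text
time: 28.8
eef_pos: [0.6235, -0.0055, 0.045]
tcp_rot: [0.699, 0.715, -0.0, -0.0]
contact_force: [0.8, -0.2, -4.4]
opening: 0.277
time: 29.18
eef_pos: [0.6267, -0.0054, 0.0452]
tcp_rot: [0.699, 0.715, 0.0, 0.0]
contact_force: [-1.0, -0.2, -4.7]
opening: 0.27
time: 29.55
eef_pos: [0.6287, -0.0054, 0.0452]
tcp_rot: [0.699, 0.715, 0.0, 0.0]
contact_force: [-0.0, 0.2, -4.4]
opening: 0.27
```

```bash
python3 -m crank '0 1 0 0 0 0;0 0 0 0 0 0'|grep -E "pos|force";python3 -m crank '0 1 0 0 0 0;0 0 0 0 0 0'|grep -E "pos|force"; python3 -m crank '0 1 0 0 0 0;0 0 0 0 0 0'|grep -E "pos|force"
```

```text
eef_pos: [0.6297, -0.0054, 0.0452]
contact_force: [0.6, 0.2, -5.2]
eef_pos: [0.6307, -0.0054, 0.0452]
contact_force: [-0.4, -0.3, -3.9]
eef_pos: [0.6317, -0.0053, 0.0451]
contact_force: [0.3, 0.3, -4.7]
```

```bash
python3 -m crank '0 1 0 0 0 0;0 0 0 0 0 0'|grep -E "pos|force";python3 -m crank '0 1 0 0 0 0;0 0 0 0 0 0'|grep -E "pos|force"
```

```text
eef_pos: [0.6317, -0.0053, 0.0449]
contact_force: [-3.8, -0.8, -2.0]
eef_pos: [0.6316, -0.0052, 0.0447]
contact_force: [-7.4, -0.1, -0.8]
```

```bash
python3 -m crank '0 0 1 0 0 0;0 0 0 0 0 0'|grep -E "pos|force";python3 -m crank '0 0 0.7 0 0 0;0 0 0 0 0 0'|grep -E "pos|force"
```

```text
eef_pos: [0.6316, -0.0052, 0.0439]
contact_force: [-7.5, -0.6, 0.1]
eef_pos: [0.6316, -0.0052, 0.0439]
contact_force: [-8.5, -0.5, 3.7]
```

Seated and butted; release and inspect.

```bash
python3 -m crank '0 0 0 0 0 0;0 0 0 0 0 0;0 0 0 0 0 0' 0.0; python3 -m crank '0 0 -30 0 0 0;0 0 -50 0 0 0;0 -30 -40 0 0 0;0 -30 -30 0 0 0;0 0 0 0 0 0'; python3 -c "
from h import *
look('w15.png',n=4)"
```

```text
time: 31.68
eef_pos: [0.6348, -0.0054, 0.0444]
tcp_rot: [0.699, 0.715, 0.001, 0.001]
contact_force: [0.8, 0.2, -0.6]
opening: 0.506
time: 32.3
eef_pos: [0.5748, -0.0069, 0.1976]
tcp_rot: [0.699, 0.715, 0.002, 0.003]
contact_force: [-0.4, 0.2, 0.4]
opening: 0.497
t32.45 avg pos [574.21  -6.71 194.85] sd [0.4 0.1 1.8] psi 91.27deg tilt [-6.0e-04  3.3e-03 -1.0e+00] F [-0.2  0.1 -0.2] op 0.502
```

View pics/w15.png

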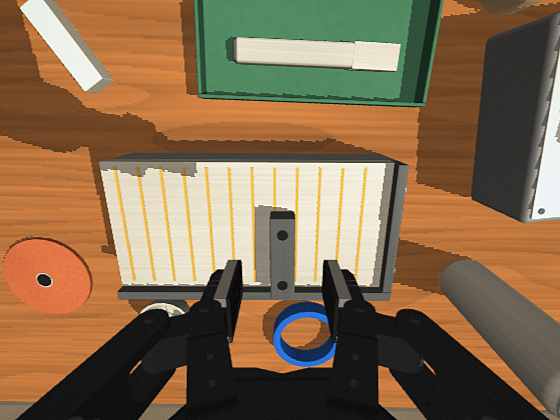

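```bash
python3 -m crank '-60 0 -5 0 0 0.1;-60 6 0 0 0 0.1;-60 12 0 0 0 0.1;-60 20 0 0 0 0;-60 20 0 0 0 0' 0.06; python3 -m crank '-40 10 0 0 0 0;0 0 0 0 0 0;0 0 0 0 0 0'; python3 - <<'E'
from h import *
im,C,s=look('w16.png',n=4)
bars(im,C,(180,60,380,300))
E
```

```text
time: 33.17
eef_pos: [0.5828, -0.3148, 0.1966]
tcp_rot: [0.798, 0.602, -0.0, -0.001]
contact_force: [0.7, 0.5, 0.7]
opening: 0.532
time: 33.55
eef_pos: [0.5815, -0.3534, 0.1968]
tcp_rot: [0.798, 0.602, -0.0, -0.001]
contact_force: [-0.3, -0.6, -0.6]
opening: 0.528
t33.70 avg pos [ 581.73 -352.87  197.46] sd [0.2 0.3 0.5] psi 74.14deg tilt [ 0.0011 -0.0015 -1.    ] F [-0.1  0.4 -0.2] op 0.525
bar? px [345. 281.] world 724.6 -305.7 size 67.1 x 28.2 yaw 2.8
bar? px [222. 280.] world 682.5 -462.8 size 67.8 x 16.2 yaw -38.0
bar? px [252. 164.] world 550.1 -380.0 size 88.3 x 25.0 yaw -17.3
```

View pics/w16.png

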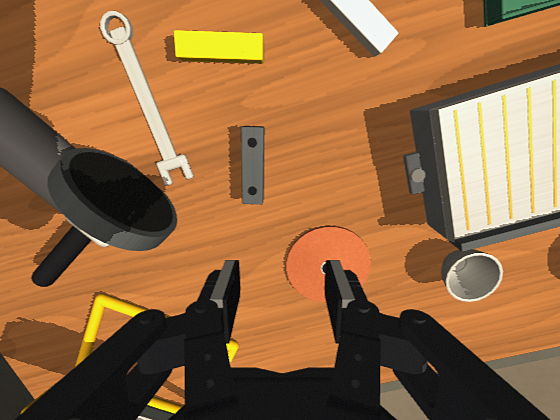

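```bash
python3 - <<'E'
from h import *
s=avg(3); C=cam("wrist",s)
for z in(0,.05,.08): print(z,[np.round(onz(C,p,z)[:2],3) for p in((177,215),(140,160),(190,180))])
t=(.5501,-.380,-.026)
print(intool(s,t)); goto(t,np.deg2rad(72.7))
E
```

```text
t33.90 avg pos [ 581.94 -353.04  198.63] sd [0.  0.2 0.1] psi 74.17deg tilt [-0.e+00  1.e-04 -1.e+00] F [ 0.1 -0.2 -0.1] op 0.534
0 [array([ 0.588, -0.498]), array([ 0.509, -0.515]), array([ 0.549, -0.465])]
0.05 [array([ 0.576, -0.476]), array([ 0.508, -0.49 ]), array([ 0.543, -0.447])]
0.08 [array([ 0.569, -0.462]), array([ 0.507, -0.475]), array([ 0.539, -0.436])]
[-34.62362658 -23.30914989 224.62428955]
now [ 581.9 -353.4  198.7] t34.0  tool shift mm [-34.2 -23.4 224.7] rows>=3.7
turn [0.    0.    0.025]  shift if turned first [-34.8 -22.4 224.7]
```

```bash
python3 -m crank '0 0 0 0 0 0.025;-34.5 -22.5 50 0 0 0;0 0 55 0 0 0;0 0 55 0 0 0;0 0 30 0 0 0'; python3 -m crank '0 0 15 0 0 0;0 0 0 0 0 0;0 0 0 0 0 0;0 0 0 0 0 0';python3 - <<'E'
from h import *
s=avg(3); print(intool(s,(.5501,-.380,-.026)))
E
```

```text
time: 34.58
eef_pos: [0.549, -0.3779, 0.0063]
tcp_rot: [0.806, 0.592, -0.0, -0.003]
contact_force: [0.0, -0.1, -0.9]
opening: 0.528
time: 35.08
eef_pos: [0.5521, -0.3805, -0.0026]
tcp_rot: [0.806, 0.592, 0.0, 0.002]
contact_force: [-0.7, 0.5, 0.2]
opening: 0.533
t35.17 avg pos [ 551.91 -380.27   -2.92] sd [0.2 0.1 0.3] psi 72.65deg tilt [-0.0014  0.0028 -1.    ] F [-0.3  0.2  0.1] op 0.530
[-0.2478487  -1.87262613 23.07210707]
```

```bash
python3 -m crank '0 -1.5 12 0 0 0;0 0 7 0 0 0;0 0 3 0 0 0;0 0 0 0 0 0;0 0 0 0 0 0'; python3 -m crank '0 0 0 0 0 0;0 0 0 0 0 0;0 0 0 0 0 0;0 0 0 0 0 0' -1 90;  python3 -m crank '0 0 -10 0 0 0;0 0 -40 0 0 0;0 0 -50 0 0 0;0 0 -50 0 0 0;0 0 -50 0 0 0'; python3 -c "
from h import *
look('w17.png',n=4);goto((.605,-.0677,.2),np.deg2rad(91.27))"
```

```text
time: 35.85
eef_pos: [0.5497, -0.3792, -0.0266]
tcp_rot: [0.806, 0.592, 0.0, 0.0]
contact_force: [0.3, 0.3, 0.1]
opening: 0.53
time: 36.35
eef_pos: [0.5499, -0.3795, -0.026]
tcp_rot: [0.806, 0.592, 0.0, 0.001]
contact_force: [-0.3, -0.4, 3.5]
opening: 0.268
time: 36.98
eef_pos: [0.5486, -0.3779, 0.1732]
tcp_rot: [0.806, 0.592, -0.0, -0.002]
contact_force: [0.9, -0.6, -4.0]
opening: 0.276
t37.12 avg pos [ 550.9  -379.96  178.45] sd [1.4 1.3 3.7] psi 72.66deg tilt [-0.0027  0.0061 -1.    ] F [ 0.8 -0.9 -1.6] op 0.271
now [ 548.4 -377.8  170.7] t37.2  tool shift mm [312.9 -38.5 -28.5] rows>=5.2
turn [-0.003 -0.003 -0.325]  shift if turned first [308.8  63.5 -29.3]
```

View pics/w17.png

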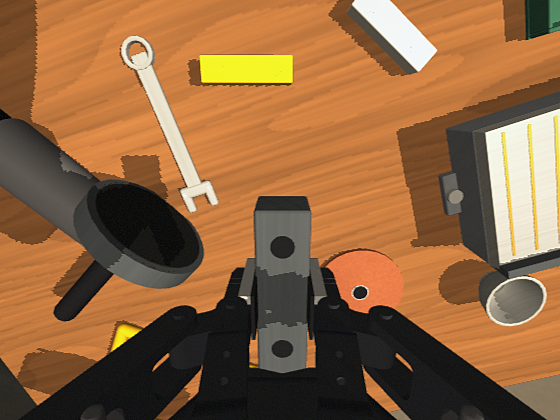

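```bash
python3 -m crank '0 0 -15 0 0 -0.163;0 0 -15 0 0 -0.162;52 10.5 0 0 0 0;52 10.5 0 0 0 0;52 10.5 0 0 0 0'; python3 -m crank '52 10.5 0 0 0 0;52 10.5 0 0 0 0;48 10.5 0 0 0 0;0 0 0 0 0 0;0 0 0 0 0 0'; python3 -m crank '0 0 0 0 0 0;0 0 0 0 0 0';python3 -c "
from h import *
s=avg(4);goto((.618,-.0677,.055),np.deg2rad(91.27))"
```

```text
time: 37.85
eef_pos: [0.5757, -0.2198, 0.1986]
tcp_rot: [0.699, 0.715, -0.001, -0.004]
contact_force: [-0.1, -0.2, -4.1]
opening: 0.275
time: 38.48
eef_pos: [0.6042, -0.0695, 0.2001]
tcp_rot: [0.699, 0.715, -0.001, -0.002]
contact_force: [-0.8, -1.3, -3.9]
opening: 0.273
time: 38.72
eef_pos: [0.6054, -0.0708, 0.2027]
tcp_rot: [0.7, 0.714, -0.0, -0.0]
contact_force: [-0.3, 0.2, -3.4]
opening: 0.273
t38.88 avg pos [605.5  -70.64 203.02] sd [0.1 0.2 0.2] psi 91.19deg tilt [ 0.e+00 -3.e-04 -1.e+00] F [-0.  -0.1 -3.3] op 0.271
now [605.7 -70.2 203.3] t38.9  tool shift mm [  2.3  12.4 148.3] rows>=2.5
turn [ 0.     0.    -0.001]  shift if turned first [  2.3  12.4 148.3]
```

```bash
python3 -m crank '2 12 50 0 0 0;0 0 50 0 0 0;0 0 35 0 0 0;0 0 13 0 0 0;0 0 0 0 0 0'; python3 -m crank '0 0 0 0 0 0;0 0 0 0 0 0;0 0 0 0 0 0';python3 -c "
from h import *
s=avg(4);goto((.6328,-.0677,.0452),np.deg2rad(91.23))"
```

```text
time: 39.55
eef_pos: [0.6175, -0.0675, 0.055]
tcp_rot: [0.699, 0.715, -0.0, -0.0]
contact_force: [0.1, 0.3, -4.0]
opening: 0.276
time: 39.92
eef_pos: [0.6184, -0.0676, 0.0565]
tcp_rot: [0.699, 0.715, 0.001, 0.001]
contact_force: [-0.1, -1.1, -3.8]
opening: 0.268
t40.08 avg pos [618.05 -67.51  56.04] sd [0.2 0.1 0.4] psi 91.27deg tilt [-4.0e-04  1.3e-03 -1.0e+00] F [ 0.3 -0.6 -3.9] op 0.273
now [617.7 -67.4  55.5] t40.1  tool shift mm [-0.6 15.1 10.3] rows>=0.3
turn [0.    0.    0.001]  shift if turned first [-0.6 15.1 10.3]
```

```bash
python3 -m crank '0 4 6 0 0 0;0 4 4 0 0 0;0 2 0 0 0 0;0 2 0 0 0 0;0 0 0 0 0 0'|grep -E "pos|force"; python3 -m crank '0 1 0 0 0 0;0 0 0 0 0 0'|grep -E "pos|force";python3 -m crank '0 1 0 0 0 0;0 0 0 0 0 0'|grep -E "pos|force"; python3 -m crank '0 1 0 0 0 0;0 0 0 0 0 0'|grep -E "pos|force"
```

```text
eef_pos: [0.6299, -0.0672, 0.0453]
contact_force: [0.5, -0.1, -4.4]
eef_pos: [0.6307, -0.0671, 0.0453]
contact_force: [-0.4, 1.0, -3.0]
eef_pos: [0.6315, -0.0671, 0.0452]
contact_force: [-1.0, 0.2, -4.3]
eef_pos: [0.6315, -0.067, 0.0449]
contact_force: [-5.4, 0.3, -1.3]
```

```bash
python3 -m crank '0 1 0.5 0 0 0;0 0 0.5 0 0 0;0 0 0 0 0 0'|grep -E "pos|force";python3 -m crank '0 0 0.7 0 0 0;0 0 0 0 0 0'|grep -E "pos|force"
```

```text
eef_pos: [0.6314, -0.0669, 0.0441]
contact_force: [-8.4, -0.9, 1.8]
eef_pos: [0.6314, -0.0669, 0.0441]
contact_force: [-10.3, 0.1, 4.7]
```

```bash
python3 -m crank '0 0 0 0 0 0;0 0 0 0 0 0;0 0 0 0 0 0' 0.0; python3 -m crank '0 0 -30 0 0 0;0 0 -50 0 0 0;0 -30 -40 0 0 0;0 -30 -40 0 0 0;0 -20 -30 0 0 0';python3 -m crank '0 0 0 0 0 0;0 0 0 0 0 0'; python3 -c "
from h import *
look('w18.png',n=3)
snap('scene','c18.png',(180,170,340,290),4.5)"
```

```text
time: 42.5
eef_pos: [0.6348, -0.0673, 0.0444]
tcp_rot: [0.699, 0.715, 0.001, 0.001]
contact_force: [-0.9, 0.0, 0.8]
opening: 0.498
time: 43.12
eef_pos: [0.5535, -0.069, 0.2361]
tcp_rot: [0.699, 0.715, 0.001, 0.002]
contact_force: [-0.2, -0.4, 0.3]
opening: 0.497
time: 43.38
eef_pos: [0.5537, -0.0687, 0.2328]
tcp_rot: [0.699, 0.715, 0.0, -0.0]
contact_force: [0.5, -0.5, -0.8]
opening: 0.5
t43.48 avg pos [553.5  -68.66 232.06] sd [0.2 0.1 0.5] psi 91.27deg tilt [ 7.0e-04 -1.6e-03 -1.0e+00] F [ 0.1 -0.  -0.5] op 0.506
```

View pics/w18.png

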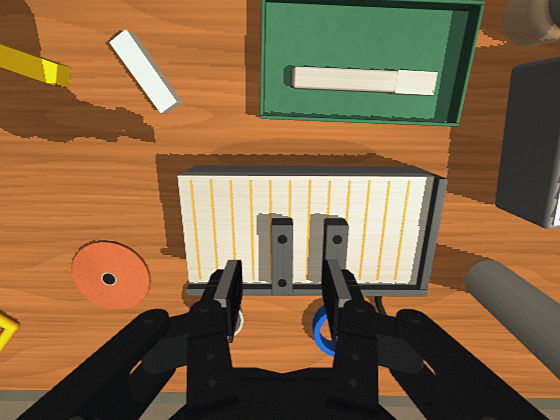

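View pics/c18.png

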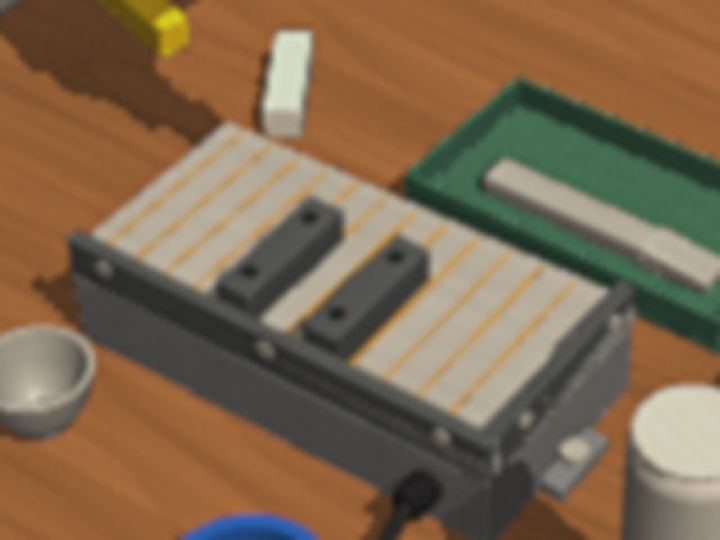

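```bash
python3 -m crank '58 -7 -10 0 0 0;58 -7 -10 0 0 0;58 -7 -10 0 0 0;58 -7 -10 0 0 0;58 -7 -10 0 0 0' 0.4; python3 -m crank '58 -7 0 0 0 0;50 0 0 0 0 0;0 0 0 0 0 0;0 0 0 0 0 0';python3 -c "
from h import *
im,C,s=look('w19.png',n=4)"
```

```text
time: 44.25
eef_pos: [0.5118, 0.2222, 0.2831]
tcp_rot: [0.699, 0.715, -0.0, -0.0]
contact_force: [0.1, 0.4, 0.5]
opening: 0.7
time: 44.75
eef_pos: [0.5027, 0.328, 0.2826]
tcp_rot: [0.699, 0.715, -0.001, -0.0]
contact_force: [0.2, -0.4, -0.5]
opening: 0.699
t44.90 avg pos [502.98 327.38 282.95] sd [0.2 0.4 0.3] psi 91.23deg tilt [-7.e-04 -8.e-04 -1.e+00] F [-0.  -0.2 -0.3] op 0.703
```

View pics/w19.png

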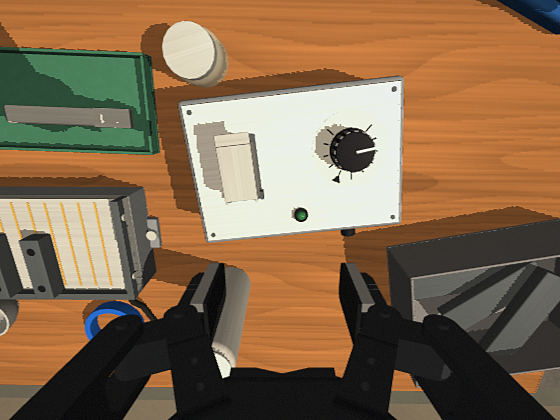

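```bash
python3 -c "
import cv2
i=cv2.imread('pics/w19.png'); cv2.imwrite('pics/w19c.png',cv2.resize(i[105:200,300:395],None,fx=6.2,fy=6.2,interpolation=cv2.INTER_CUBIC))
cv2.imwrite('pics/w19d.png',cv2.resize(i[70:250,170:410],None,fx=3.2,fy=3.2,interpolation=cv2.INTER_CUBIC))"
```

View pics/w19c.png

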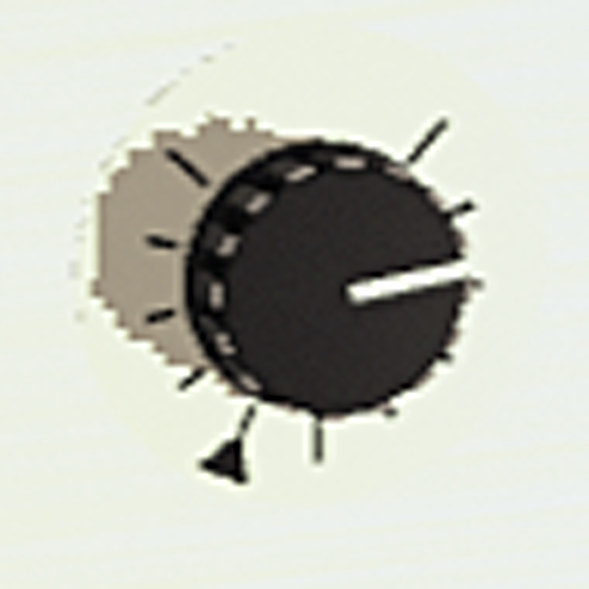

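View pics/w19d.png

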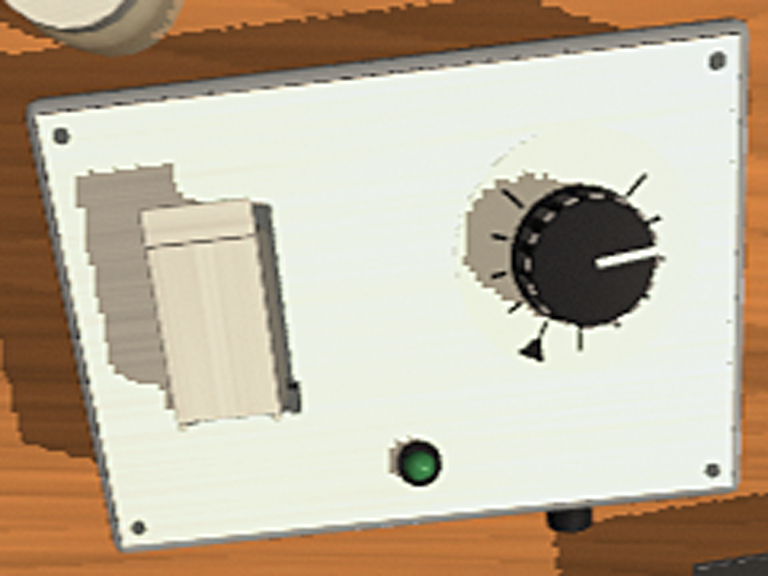

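```bash
cat > dial.py <<'E'
from h import *
def dial(C,ticks,pointer,ids):
    P=np.array([onz(C,p,.0955)[:2] for p in ticks])*1e3
    # centre: fit tick angles known spacing: center c, start angle a0, radius r
    def f(q):
        a=q[2]-0.471*np.array(ids); return np.r_[P[:,0]-q[0]-q[3]*np.cos(a),P[:,1]-q[1]-q[3]*np.sin(a)]
    m=P.mean(0); best=min((least_squares(f,[m[0],m[1],a,30]) for a in np.arange(0,6.3,.7)),key=lambda o:o.cost if o.x[3]>0 else 1e9)
    print("dial centre",np.round(best.x,3),"rms",np.sqrt(2*best.cost/len(P)/2))
    q=np.array([onz(C,p,.124)[:2] for p in pointer])*1e3; d=q[1]-q[0]; a=np.arctan2(d[1],d[0]); a2=np.arctan2(q[1][1]-best.x[1],q[1][0]-best.x[0])
    print("pointer pts",q.round(1),"value",(best.x[2]-a)%(2*np.pi),"by outer end",(best.x[2]-a2)%(2*np.pi))
    return best.x
E
python3 - <<'E'
from dial import *
s=avg(3); C=cam("wrist",s)
w=lambda x,y:(170+x/3.2-.35,70+y/3.2-.35)
x=fit("ctl",[(C,w(30,108),(-90,-130,95)),(C,w(748,28),(-90,130,95)),(C,w(738,487),(90,130,95)),(C,w(120,548),(90,-130,95))],[.485,.33,.15])
v=lambda x,y:(300+x/6.2-.4,105+y/6.2-.4)
dial(C,[v(445,122),v(472,205),v(318,460),v(240,435),v(183,387),v(150,318),v(150,239),v(168,152)],[v(350,295),v(467,268)],[0,1,5,6,7,8,9,10])
# cover top: front lip left/right, back corners z~.139
for p in((142,212),(253,200),(148,247),(258,234),(183,425),(283,413)):
    X=onz(C,w(*p),.139)-[x[0],x[1],0]; c,n=np.cos(x[2]),np.sin(x[2]); print(p,np.round([(c*X[0]+n*X[1])*1e3,(-n*X[0]+c*X[1])*1e3],1))
E
```

```text
t45.10 avg pos [503.16 327.2  283.62] sd [0.  0.1 0. ] psi 91.18deg tilt [ 0.e+00  2.e-04 -1.e+00] F [-0.2 -0.5  0. ] op 0.698
ctl [0.4869 0.3437 0.124 ] [-4.4 -0.3  3.3 -1.2  2.3  6.6 -2.9  6.4]
dial centre [460.132 406.553   2.483  33.779] rms 1.3946309358577749
pointer pts [[460.6 406.7]
 [455.5 426.7]] value 0.6635614100080054 by outer end 0.6863522060180045
(142, 212) [-52.2 -82.1]
(253, 200) [-52.2 -46.2]
(148, 247) [-41.1 -82.1]
(258, 234) [-41.5 -46.1]
(183, 425) [ 19.6 -80.6]
(283, 413) [ 18.9 -45.8]
```

```bash
python3 -m crank '40 -22 40 0 0 0;40 -22 40 0 0 0;0 0 30 0 0 0;0 0 0 0 0 0;0 0 0 0 0 0' 0.5 30; python3 - <<'E'
from h import *
s=avg(3); print(intool(s,(.4603,.4066,.0695)))
E
```

```text
time: 45.78
eef_pos: [0.4582, 0.4072, 0.1752]
tcp_rot: [0.699, 0.715, 0.001, 0.0]
contact_force: [-0.7, -0.5, 0.7]
opening: 0.75
t45.88 avg pos [458.43 407.31 175.72] sd [0.2 0.1 0.4] psi 91.22deg tilt [ 0.0017  0.003  -1.    ] F [-0.1 -0.4  0.1] op 0.754
[ -0.93820119   1.53851541 106.2256815 ]
```

```bash
python3 -m crank '-1 1.5 30 0 0 0;0 0 0 0 0 0;0 0 0 0 0 0'; python3 - <<'E'
from h import *
im,C,s=look('w20.png',(150,120,410,380),2.3,n=3); 
for z in(.124,): print(proj(C,[[.4603,.4066,z],s["eef_pos"]*[1,1,0]+[0,0,z]]))
E
```

```text
time: 46.3
eef_pos: [0.4592, 0.4064, 0.1449]
tcp_rot: [0.699, 0.715, 0.001, 0.0]
contact_force: [0.8, -0.0, -0.4]
opening: 0.746
t46.40 avg pos [459.38 406.54 145.16] sd [0.1 0.1 0.2] psi 91.26deg tilt [ 0.0012  0.002  -1.    ] F [ 0.1  0.4 -0.4] op 0.746
[[282.93672755 238.33163167]
 [282.88604349 237.12272956]]
```

View pics/w20.png

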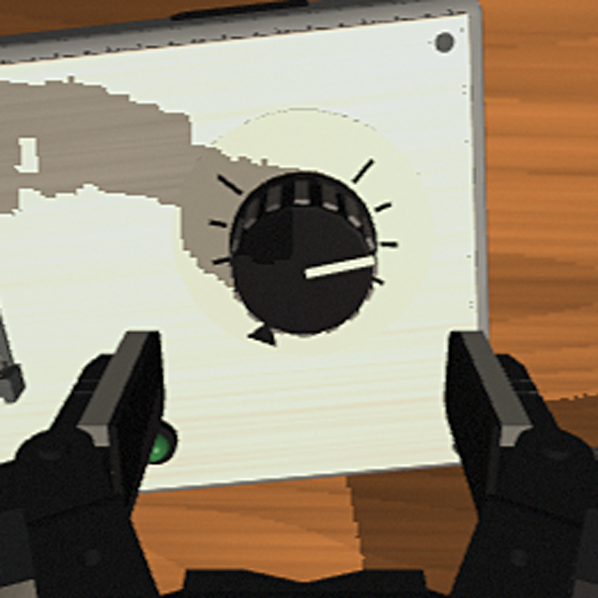

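```bash
python3 -m crank '-0.5 0.5 40 0 0 0;0 0 25 0 0 0;0 0 10 0 0 0;0 0 0 0 0 0;0 0 0 0 0 0'; python3 -m crank '0 0 0 0 0 0;0 0 0 0 0 0;0 0 0 0 0 0;0 0 0 0 0 0' -1 35; python3 -c "
from h import *
s=avg(2)"
```

```text
time: 47.12
eef_pos: [0.4601, 0.4064, 0.0702]
tcp_rot: [0.699, 0.715, 0.001, 0.0]
contact_force: [0.2, 0.0, -0.3]
opening: 0.752
time: 47.62
eef_pos: [0.4599, 0.4063, 0.0701]
tcp_rot: [0.699, 0.715, 0.001, 0.0]
contact_force: [-1.7, 0.4, 6.4]
opening: 0.503
t47.67 avg pos [459.87 406.31  70.13] sd [0. 0. 0.] psi 91.27deg tilt [ 0.0013  0.002  -1.    ] F [-0.9 -0.   5.8] op 0.506
```

```bash
python3 -m crank '0 0 0 0 0 0.154;0 0 0 0 0 0.154;0 0 0 0 0 0.154;0 0 0 0 0 0.154;0 0 0 0 0 0.154'; python3 -m crank '0 0 0 0 0 0.154;0 0 0 0 0 0.154;0 0 0 0 0 0.154;0 0 0 0 0 0.154;0 0 0 0 0 0.154';python3 -m crank '0 0 0 0 0 0.154;0 0 0 0 0 0.154;0 0 0 0 0 0.154;0 0 0 0 0 0.153;0 0 0 0 0 0'; python3 -c "
from h import *
s=avg(3)"
```

```text
time: 48.35
eef_pos: [0.4603, 0.4073, 0.0702]
tcp_rot: [0.918, 0.398, 0.002, -0.001]
contact_force: [0.8, 2.9, 3.8]
opening: 0.501
time: 48.98
eef_pos: [0.4612, 0.4077, 0.0702]
tcp_rot: [1.0, 0.024, 0.003, -0.002]
contact_force: [3.3, 4.2, 1.6]
opening: 0.5
time: 49.6
eef_pos: [0.462, 0.4075, 0.0702]
tcp_rot: [0.961, -0.278, 0.003, -0.003]
contact_force: [5.1, 3.5, 1.2]
opening: 0.502
t49.70 avg pos [462.01 407.52  70.19] sd [0. 0. 0.] psi -32.25deg tilt [ 0.0036 -0.0082 -1.    ] F [4.9 3.6 1. ] op 0.506
```

```bash
python3 -m crank '0 0 0 0 0 0;0 0 0 0 0 0;0 0 0 0 0 0' 0.5; python3 -m crank '0 0 -30 0 0 0;0 0 -50 0 0 0;0 0 -50 0 0 0;0 25 -10 0 0 0;0 0 0 0 0 0';python3 -m crank '0 0 0 0 0 0;0 0 0 0 0 0;0 0 0 0 0 0';  python3 -c "
from h import *
look('w21.png',n=3)
import cv2
i=cv2.imread('pics/w21.png'); cv2.imwrite('pics/w21c.png',cv2.resize(i[100:260,200:360],None,fx=5,fy=3.7,interpolation=cv2.INTER_CUBIC)) "
```

```text
time: 50.12
eef_pos: [0.4585, 0.4054, 0.0679]
tcp_rot: [0.961, -0.277, -0.0, 0.001]
contact_force: [0.2, 0.2, 0.2]
opening: 0.75
time: 50.75
eef_pos: [0.4458, 0.3843, 0.2099]
tcp_rot: [0.961, -0.278, 0.001, -0.001]
contact_force: [-0.4, -0.3, -0.8]
opening: 0.747
time: 51.12
eef_pos: [0.4456, 0.3846, 0.2073]
tcp_rot: [0.961, -0.277, -0.001, 0.001]
contact_force: [0.2, 0.4, 0.8]
opening: 0.755
t51.23 avg pos [445.63 384.6  207.6 ] sd [0.1 0.  0.2] psi -32.19deg tilt [-7.0e-04  1.3e-03 -1.0e+00] F [-0.  -0.1  0.1] op 0.750
```

View pics/w21.png

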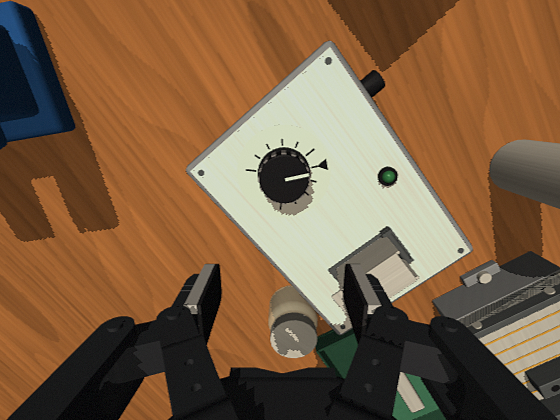

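View pics/w21c.png

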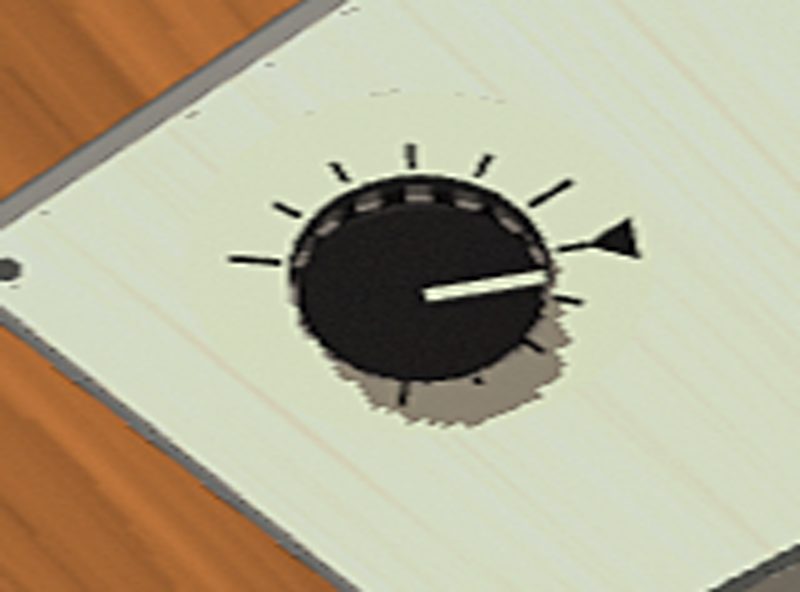

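```bash
python3 - <<'E'
from dial import *
s=avg(2); C=cam("wrist",s)
v=lambda x,y:(200+x/5-.4,100+y/3.7-.4)
q=dial(C,[v(230,259),v(572,182),v(590,243),v(403,406)],[v(425,296),v(548,275)],[0,5,6,10])
q=dial(C,[v(275,206),v(333,165),v(411,145),v(490,155),v(580,301)],[v(425,296),v(548,275)],[1,2,3,4,7])
E
```

```text
t51.38 avg pos [445.75 384.61 208.24] sd [0.  0.  0.1] psi -32.20deg tilt [-2.e-04  3.e-04 -1.e+00] F [-0.6  0.2  0.3] op 0.750
dial centre [459.938 405.629   2.487  35.806] rms 0.9315133646134477
pointer pts [[461.2 405.1]
 [481.8 398. ]] value 2.8172543238715577 by outer end 2.8215111171593126
dial centre [460.738 405.453   8.773  32.023] rms 0.22103303928603052
pointer pts [[461.2 405.1]
 [481.8 398. ]] value 2.8203398569406897 by outer end 2.8289435722382965
```

```bash
python3 -m crank '0 0 -10 0 0 -0.1613;0 0 -10 0 0 -0.1613;0 0 -10 0 0 -0.1613;0 0 0 0 0 -0.1613;0 0 0 0 0 -0.1613' 0.3; python3 -m crank '0 0 0 0 0 -0.1613;0 0 0 0 0 -0.1613;0 0 0 0 0 -0.1613;0 0 0 0 0 -0.1613;0 0 0 0 0 -0.1613';python3 -m crank '0 0 0 0 0 -0.1613;0 0 0 0 0 -0.1613;0 0 0 0 0 -0.1613;0 0 0 0 0 -0.1613;0 0 0 0 0 0';  python3 -c "
from h import *
avg(2);goto((.49,.2796,.2),np.deg2rad(97.2))"
```

```text
time: 52.05
eef_pos: [0.4458, 0.3846, 0.2388]
tcp_rot: [0.992, 0.125, 0.0, -0.0]
contact_force: [-0.5, -0.3, 0.1]
opening: 0.655
time: 52.68
eef_pos: [0.4458, 0.3846, 0.2386]
tcp_rot: [0.864, 0.504, 0.0, -0.0]
contact_force: [0.4, -0.7, -0.2]
opening: 0.651
time: 53.3
eef_pos: [0.4458, 0.3845, 0.2386]
tcp_rot: [0.662, 0.749, 0.0, 0.0]
contact_force: [0.5, 0.4, 0.6]
opening: 0.652
t53.35 avg pos [445.75 384.54 238.55] sd [0. 0. 0.] psi 97.05deg tilt [ 0.e+00  1.e-04 -1.e+00] F [0.3 0.2 0.3] op 0.655
now [445.8 384.6 238.6] t53.4  tool shift mm [-109.6   31.    38.6] rows>=1.7
turn [ 0.    -0.    -0.003]  shift if turned first [-109.7   30.7   38.6]
```

```bash
python3 -m crank '-55 15.5 20 0 0 -0.003;-55 15.5 18 0 0 0;0 0 0 0 0 0;0 0 0 0 0 0;0 0 0 0 0 0'; python3 -c "
from h import *
look('w22.png',n=4)
i=cv2.imread('pics/w22.png'); cv2.imwrite('pics/w22c.png',cv2.resize(i[100:290,190:380],None,fx=4,fy=3.1,interpolation=cv2.INTER_CUBIC))"
```

```text
time: 54.02
eef_pos: [0.4904, 0.2805, 0.2013]
tcp_rot: [0.66, 0.751, 0.001, 0.0]
contact_force: [-0.4, 0.6, -0.6]
opening: 0.645
t54.17 avg pos [490.31 280.49 201.22] sd [0.1 0.1 0.1] psi 97.43deg tilt [ 4.0e-04  1.2e-03 -1.0e+00] F [-0.2  0.4 -0. ] op 0.656
```

View pics/w22c.png

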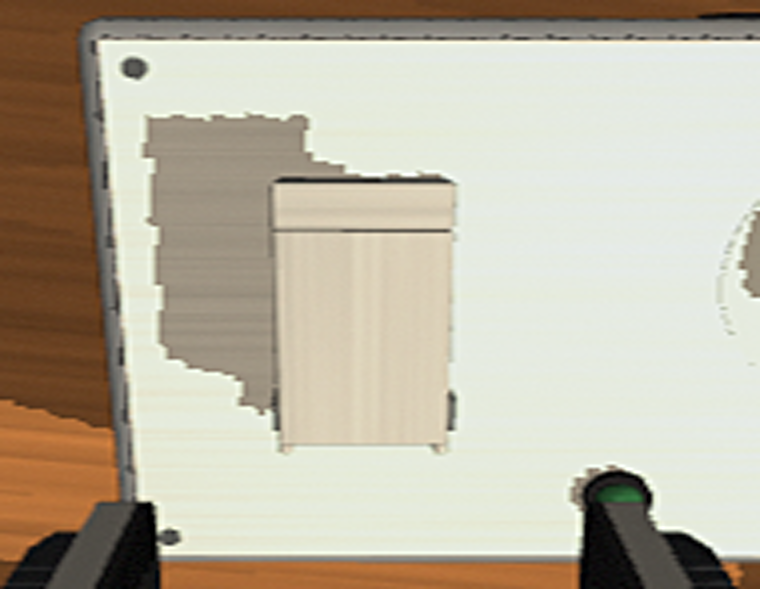

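```bash
python3 - <<'E'
from h import *
s=avg(3); C=cam("wrist",s)
w=lambda x,y:(190+x/4-.4,100+y/3.1-.4)
for p in((275,182),(455,182),(275,230),(453,230),(283,443),(447,443)):
    X=onz(C,w(*p),.139); print(p,np.round(X*1e3,1),np.round(intool(s,X),1))
for p in((85,20),(98,40)): print(onz(C,w(*p),.095))
E
```

```text
t54.38 avg pos [490.25 279.93 200.73] sd [0.  0.1 0.1] psi 97.41deg tilt [ 1.e-04  4.e-04 -1.e+00] F [-0.1  0.2  0. ] op 0.651
(275, 182) [444.3 254.9 139. ] [-18.9 -48.8  61.7]
(455, 182) [439.8 289.5 139. ] [ 16.  -48.8  61.7]
(275, 230) [456.4 256.2 139. ] [-19.2 -36.7  61.7]
(453, 230) [451.9 290.9 139. ] [ 15.8 -36.7  61.7]
(283, 443) [514.9 264.  139. ] [-19.   22.4  61.7]
(447, 443) [510.4 298.6 139. ] [15.9 22.4 61.7]
[0.41147811 0.20661723 0.095     ]
[0.41645013 0.20972916 0.095     ]
```

```bash
python3 -m crank '-1.6 -25 40 0 0 0;0 0 45 0 0 0;0 0 30 0 0 0;0 0 10 0 0 0;0 0 0 0 0 0'; python3 -m crank '0 0 3.5 0 0 0;0 0 0 0 0 0;0 0 0 0 0 0'; python3 -c "
from h import *
look('w23.png',n=3)"
```

```text
time: 55.05
eef_pos: [0.4659, 0.2746, 0.0755]
tcp_rot: [0.66, 0.751, -0.0, -0.0]
contact_force: [-0.2, -0.2, 0.1]
opening: 0.65
time: 55.42
eef_pos: [0.4663, 0.2747, 0.0728]
tcp_rot: [0.66, 0.751, 0.001, 0.0]
contact_force: [0.6, -0.2, 0.2]
opening: 0.653
t55.52 avg pos [466.23 274.7   72.65] sd [0.1 0.  0.1] psi 97.36deg tilt [ 2.0e-04  1.1e-03 -1.0e+00] F [-0.3 -0.2  0.5] op 0.650
```

View pics/w23.png

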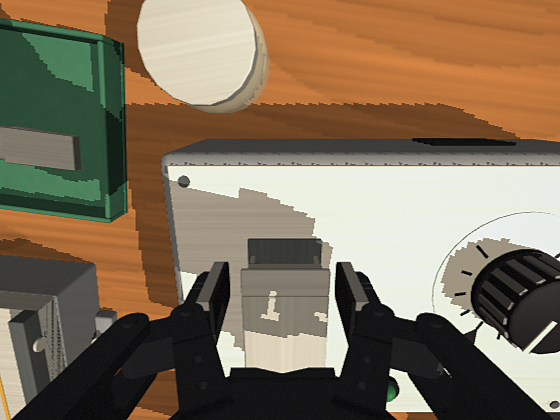

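```bash
python3 -m crank '0 0 0 0 0 0;0 0 0 0 0 0;0 0 0 0 0 0;0 0 0 0 0 0' -1 25; python3 - <<'E'
import numpy as np
r,f=np.hypot(50,20),np.arctan2(20,50); t=np.arange(0,1.81,.15); P=np.c_[-r*np.cos(f+t),-r*np.sin(f+t)]
print(np.round(np.diff(P,axis=0),1).tolist())
E
```

```text
time: 56.12
eef_pos: [0.4656, 0.2757, 0.0724]
tcp_rot: [0.661, 0.751, 0.001, -0.001]
contact_force: [-0.7, 5.9, 2.6]
opening: 0.418
[[3.6, -7.2], [4.6, -6.6], [5.5, -5.9], [6.3, -5.0], [7.0, -4.0], [7.5, -2.9], [7.9, -1.7], [8.1, -0.5], [8.0, 0.7], [7.8, 1.9], [7.5, 3.0], [6.9, 4.1]]
```

```bash
python3 -m crank '1 3.6 -7.2 0 0 0;0 4.6 -6.6 0 0 0;0 0 0 0 0 0'; python3 -m crank '0 5.5 -5.9 0 0 0;0 6.3 -5 0 0 0;0 0 0 0 0 0';python3 -c "
from h import *
look('w24.png',n=1)"
```

```text
time: 56.5
eef_pos: [0.4728, 0.2766, 0.0853]
tcp_rot: [0.66, 0.751, -0.001, -0.001]
contact_force: [-3.5, 3.4, -4.7]
opening: 0.416
time: 56.88
eef_pos: [0.4853, 0.2782, 0.0969]
tcp_rot: [0.66, 0.751, -0.0, -0.0]
contact_force: [-3.6, 3.1, -3.5]
opening: 0.419
t56.88 avg pos [485.31 278.22  96.9 ] sd [0. 0. 0.] psi 97.35deg tilt [ 2.e-04 -1.e-03 -1.e+00] F [-3.6  3.1 -3.5] op 0.419
```

View pics/w24.png

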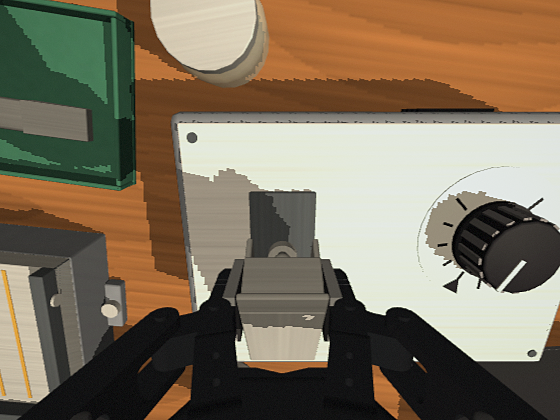

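```bash
python3 -m crank '0 7 -4 0 0 0;0 7.5 -2.9 0 0 0;0 7.9 -1.7 0 0 0;0 0 0 0 0 0';python3 -m crank '0 8.1 -0.5 0 0 0;0 8 0.7 0 0 0;0 7.8 1.9 0 0 0;0 0 0 0 0 0'; python3 -c "
from h import *
look('w25.png',n=1)
snap('side','s25.png',(190,100,330,220),5)"
```

```text
time: 57.48
eef_pos: [0.5077, 0.2811, 0.1058]
tcp_rot: [0.66, 0.751, -0.0, -0.0]
contact_force: [-4.4, 2.1, -1.1]
opening: 0.416
time: 57.98
eef_pos: [0.5323, 0.2843, 0.1047]
tcp_rot: [0.66, 0.751, 0.001, 0.0]
contact_force: [-4.3, 2.5, 2.1]
opening: 0.416
t57.98 avg pos [532.33 284.25 104.75] sd [0. 0. 0.] psi 97.36deg tilt [ 2.0e-04  1.6e-03 -1.0e+00] F [-4.3  2.5  2.1] op 0.416
```

View pics/w25.png

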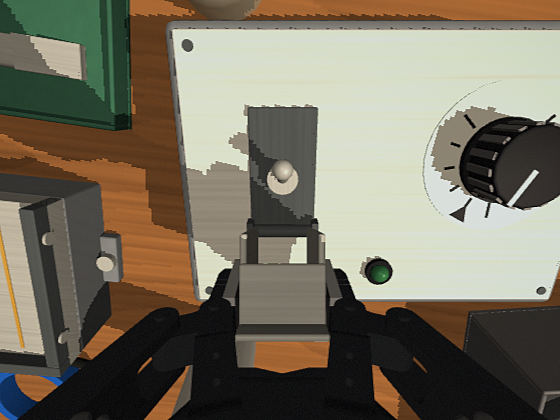

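View pics/s25.png

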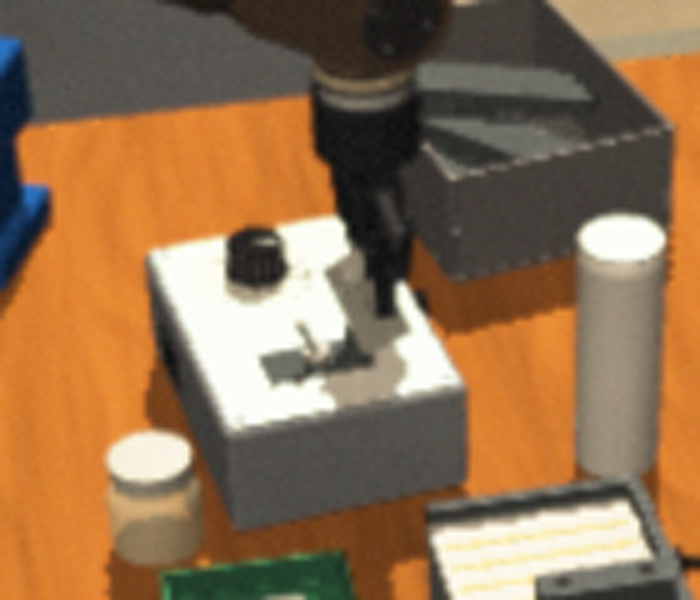

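```bash
python3 -m crank '0 7.5 3 0 0 0;0 6.9 4.1 0 0 0;0 0 0 0 0 0;0 0 0 0 0 0';python3 -m crank '0 0 0 0 0 0;0 0 0 0 0 0;0 0 0 0 0 0' 0.3; python3 -m crank '0 0 -30 0 0 0;0 0 -40 0 0 0;0 -25 -30 0 0 0;0 -30 0 0 0 0;0 0 0 0 0 0';python3 -m crank '0 0 0 0 0 0;0 0 0 0 0 0;0 0 0 0 0 0' -1;python3 -c "
from h import *
look('w26.png',n=3)
snap('side','s26.png',(190,100,330,220),5)"
```

```text
time: 58.62
eef_pos: [0.5478, 0.2863, 0.098]
tcp_rot: [0.66, 0.751, 0.002, 0.002]
contact_force: [-0.5, 2.8, 6.0]
opening: 0.414
time: 59.0
eef_pos: [0.5456, 0.2854, 0.0955]
tcp_rot: [0.66, 0.751, -0.0, 0.0]
contact_force: [0.2, 0.1, 0.3]
opening: 0.653
time: 59.62
eef_pos: [0.4901, 0.2787, 0.1962]
tcp_rot: [0.66, 0.751, 0.0, 0.0]
contact_force: [-0.0, 0.0, 0.0]
opening: 0.649
time: 60.0
eef_pos: [0.4917, 0.2787, 0.1956]
tcp_rot: [0.66, 0.751, -0.0, -0.0]
contact_force: [-0.8, 0.1, 0.8]
opening: 0.014
t60.10 avg pos [491.58 278.75 195.68] sd [0.1 0.  0.1] psi 97.34deg tilt [-2.e-04 -6.e-04 -1.e+00] F [-0.1  0.1  0.6] op 0.000
```

View pics/w26.png

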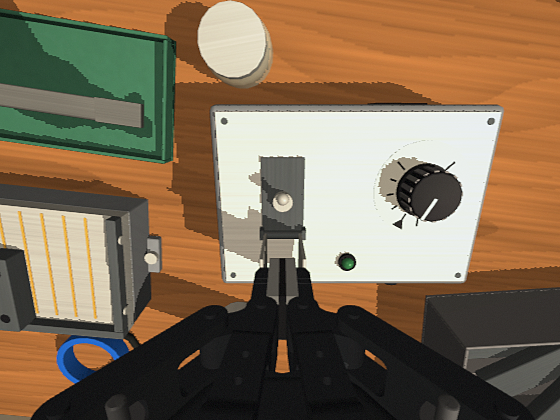

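View pics/s26.png

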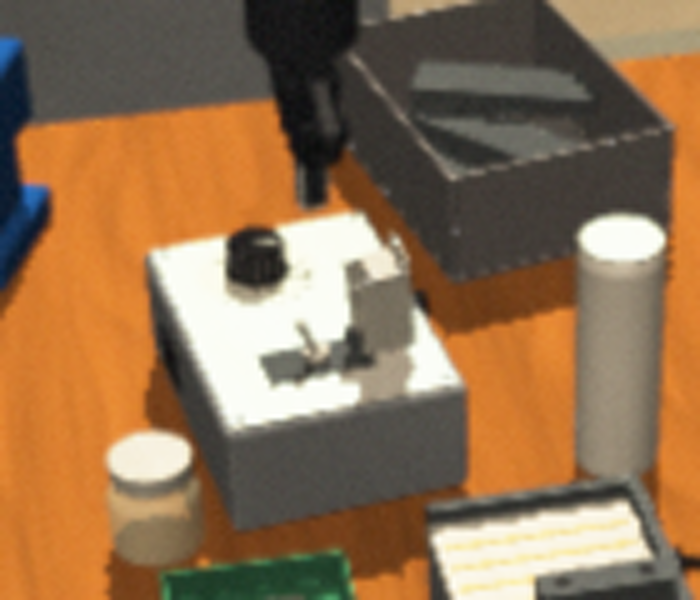

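```bash
python3 - <<'E'
from h import *
s=avg(3); C=cam("wrist",s)
im=cv2.imread("pics/w26.png"); cv2.imwrite("pics/w26c.png",cv2.resize(im[150:260,240:330],None,fx=6,fy=5,interpolation=cv2.INTER_CUBIC))
X=onz(C,(282.5,200),.127); print(X,intool(s,X))
h=[511+0,0]; 
E
```

```text
t60.35 avg pos [491.28 278.82 196.02] sd [0.  0.  0.1] psi 97.35deg tilt [-1.e-04 -1.e-04 -1.e+00] F [-0.  -0.5  0.4] op -0.002
[0.47830608 0.2770065  0.127     ] [ -0.1337445  -13.08616099  69.01826728]
```

View pics/w26c.png

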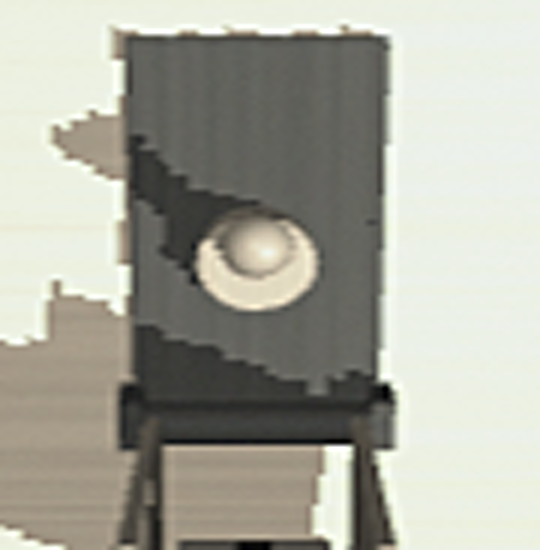

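```bash
python3 -m crank '0 -39 40 0 0 0;0 0 40 0 0 0;0 0 20 0 0 0;0 0 7 0 0 0;0 0 0 0 0 0'; python3 -m crank '0 0 0 0 0 0;0 0 0 0 0 0';python3 -c "
from h import *
look('w27.png',n=3)
snap('side','s27.png',(190,100,330,220),5)"
```

```text
time: 61.02
eef_pos: [0.4528, 0.2739, 0.0893]
tcp_rot: [0.66, 0.751, 0.0, 0.0]
contact_force: [0.4, 0.2, 0.2]
opening: -0.001
time: 61.28
eef_pos: [0.4534, 0.2742, 0.0903]
tcp_rot: [0.66, 0.751, 0.001, 0.001]
contact_force: [-0.2, 0.5, 0.2]
opening: 0.003
t61.38 avg pos [453.18 274.09  90.09] sd [0.1 0.1 0.2] psi 97.36deg tilt [ 4.0e-04  1.7e-03 -1.0e+00] F [0.  0.3 0. ] op 0.005
```

View pics/w27.png

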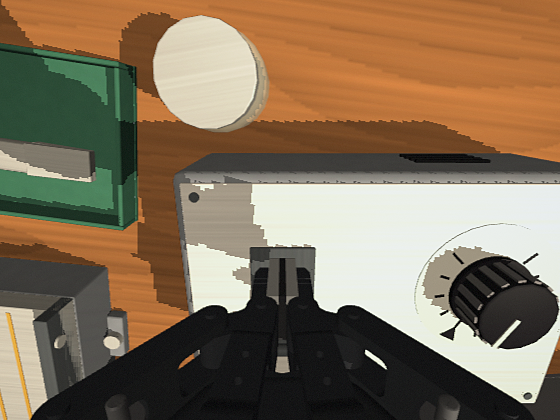

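View pics/s27.png

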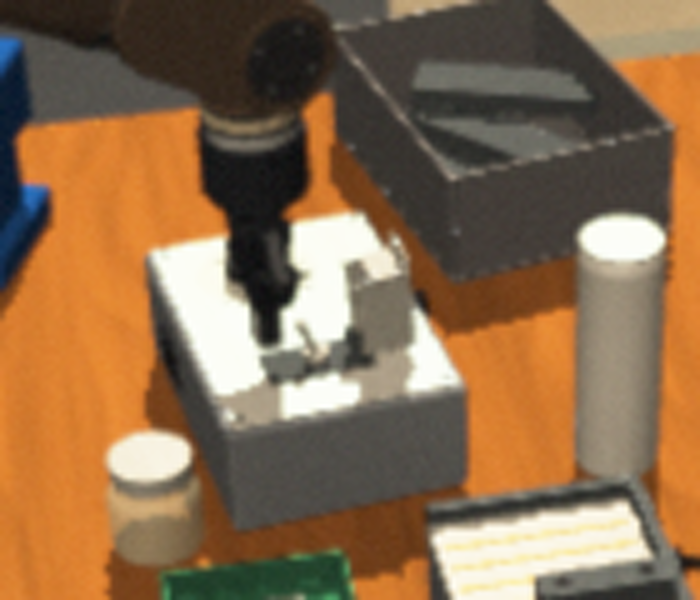

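```bash
python3 -m crank '0 5 0.5 0 0 0;0 5 0.5 0 0 0;0 2 0 0 0 0;0 0 0 0 0 0'|grep -E "pos|force"; python3 -m crank '0 3 0 0 0 0;0 0 0 0 0 0'|grep -E "pos|force";python3 -m crank '0 3 0 0 0 0;0 0 0 0 0 0'|grep -E "pos|force";python3 -m crank '0 3 0 0 0 0;0 0 0 0 0 0'|grep -E "pos|force"
```

```text
eef_pos: [0.4644, 0.2754, 0.088]
contact_force: [-1.9, 0.3, 1.6]
eef_pos: [0.4677, 0.2758, 0.0881]
contact_force: [-2.0, -0.3, 1.9]
eef_pos: [0.4708, 0.2762, 0.0881]
contact_force: [-1.0, 0.2, 0.6]
eef_pos: [0.4738, 0.2766, 0.0881]
contact_force: [-0.0, -0.8, 0.8]
```

```bash
python3 -m crank '0 2 0 0 0 0;0 0 0 0 0 0'|grep -E "pos|force";python3 -m crank '0 2 0 0 0 0;0 0 0 0 0 0'|grep -E "pos|force"; python3 -c "
from h import *
snap('side','s28.png',(190,100,330,220),5)"
```

```text
eef_pos: [0.4756, 0.2768, 0.0881]
contact_force: [-1.0, -0.2, 0.2]
eef_pos: [0.4772, 0.277, 0.088]
contact_force: [-1.6, 0.0, 0.7]
```

View pics/s28.png

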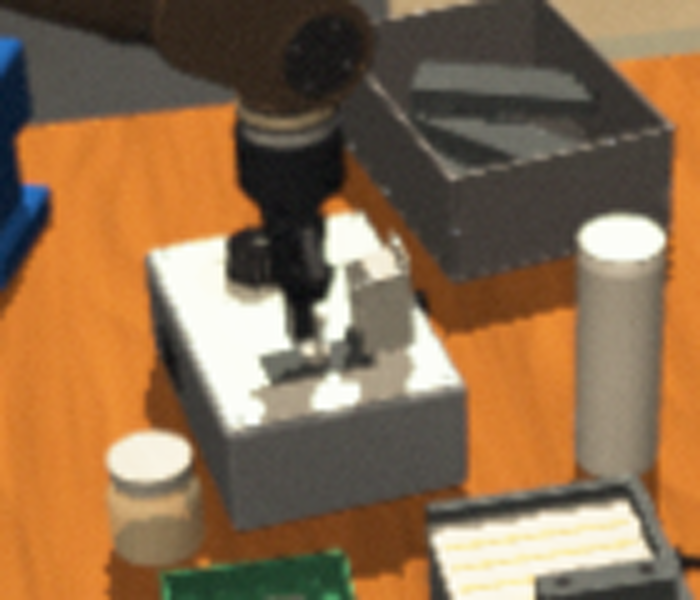

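```bash
python3 -m crank '0 2 0 0 0 0;0 0 0 0 0 0'|grep -E "pos|force";python3 -m crank '0 2 0 0 0 0;0 0 0 0 0 0'|grep -E "pos|force"; python3 -m crank '0 2 0 0 0 0;0 0 0 0 0 0'|grep -E "pos|force"
```

```text
eef_pos: [0.4792, 0.2773, 0.0879]
contact_force: [-2.9, -1.0, -0.0]
eef_pos: [0.4805, 0.2774, 0.0877]
contact_force: [-3.8, -0.7, 1.2]
eef_pos: [0.4806, 0.2775, 0.0875]
contact_force: [-9.3, -0.5, 2.9]
```

```bash
python3 -m crank '0 -10 0 0 0 0;0 -25 -20 0 0 0;0 -10 -50 0 0 0;0 0 -40 0 0 0;0 25 0 0 0 0'; python3 -m crank '0 0 0 0 0 0;0 0 0 0 0 0;0 0 0 0 0 0';python3 -c "
from h import *
im,C,s=look('w29.png',n=3)
cv2.imwrite('pics/w29c.png',cv2.resize(im[130:300,220:390],None,fx=4.5,fy=3.5,interpolation=cv2.INTER_CUBIC))
snap('side','s29.png',(190,100,330,220),5)
X=onz(C,(282.5,200),.127)"
```

```text
time: 64.7
eef_pos: [0.4665, 0.2766, 0.2041]
tcp_rot: [0.66, 0.751, 0.006, 0.004]
contact_force: [-0.7, 0.5, 0.8]
opening: 0.004
time: 65.08
eef_pos: [0.4627, 0.2751, 0.1973]
tcp_rot: [0.66, 0.751, -0.0, -0.0]
contact_force: [-0.4, 0.1, -0.7]
opening: 0.001
t65.17 avg pos [462.79 275.13 197.42] sd [0.1 0.  0.1] psi 97.37deg tilt [-3.e-04 -9.e-04 -1.e+00] F [ 0.4 -0.2  0.1] op -0.000
```

View pics/w29.png

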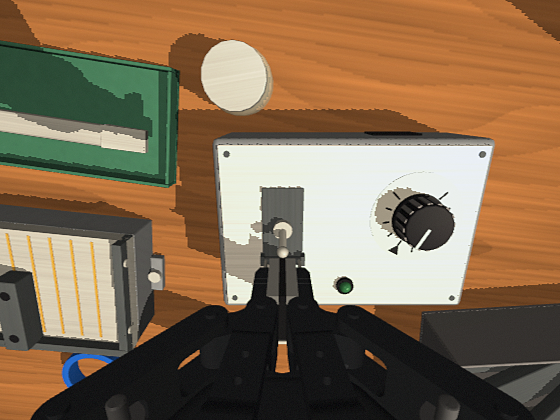

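View pics/s29.png

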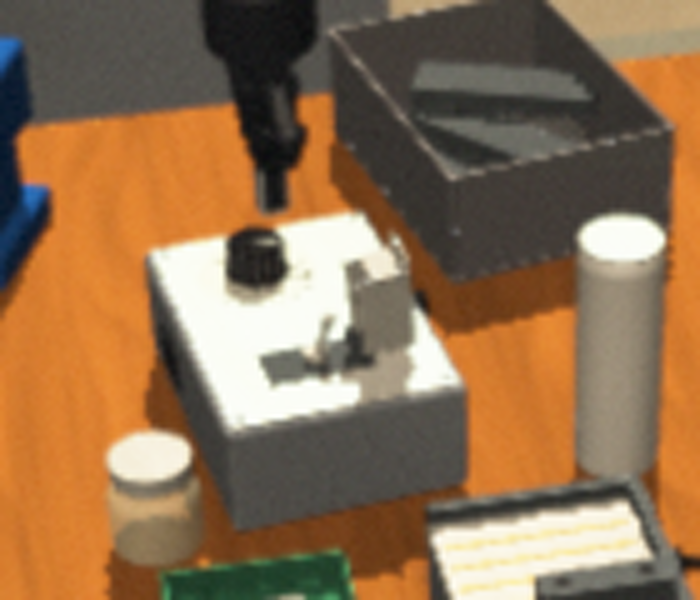

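```bash
python3 -m crank '0 28 -10 0 0 0;0 28 0 0 0 0;0 27 0 0 0 0;0 0 0 0 0 0;0 0 0 0 0 0' 0.3; python3 -m crank '0 0 0 0 0 0;0 0 0 0 0 0';python3 -c "
from h import *
look('w30.png',n=3);goto((.5456,.2855,.0955),np.deg2rad(97.36))"
```

```text
time: 65.95
eef_pos: [0.545, 0.2858, 0.2077]
tcp_rot: [0.66, 0.751, -0.001, -0.0]
contact_force: [0.6, 0.3, 0.6]
opening: 0.652
time: 66.2
eef_pos: [0.5451, 0.286, 0.2083]
tcp_rot: [0.66, 0.751, 0.0, 0.0]
contact_force: [-0.2, -0.1, -0.6]
opening: 0.651
t66.30 avg pos [545.27 285.95 208.31] sd [0.1 0.  0. ] psi 97.38deg tilt [ 0.e+00  2.e-04 -1.e+00] F [-0.4  0.1 -0.7] op 0.649
now [545.5 285.9 208.2] t66.4  tool shift mm [ -0.4  -0.  112.7] rows>=1.9
turn [ 0. -0.  0.]  shift if turned first [ -0.4   0.  112.7]
```

View pics/w30.png

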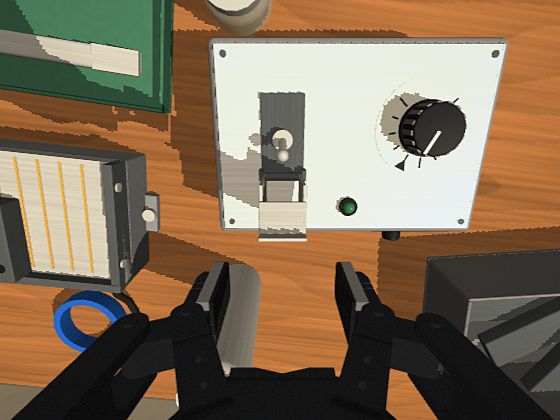

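```bash
python3 -m crank '-0.4 0 40 0 0 0;0 0 40 0 0 0;0 0 25 0 0 0;0 0 7 0 0 0;0 0 0 0 0 0';python3 -m crank '0 0 0 0 0 0;0 0 0 0 0 0'; python3 -m crank '0 0 0 0 0 0;0 0 0 0 0 0;0 0 0 0 0 0;0 0 0 0 0 0' -1 25;python3 -c "
from h import *
avg(2)"
```

```text
time: 67.03
eef_pos: [0.546, 0.2856, 0.0964]
tcp_rot: [0.66, 0.751, 0.0, 0.0]
contact_force: [0.5, 0.8, 0.6]
opening: 0.649
time: 67.28
eef_pos: [0.5467, 0.2858, 0.0977]
tcp_rot: [0.66, 0.751, 0.001, 0.001]
contact_force: [-0.1, 0.1, 0.0]
opening: 0.65
time: 67.78
eef_pos: [0.5462, 0.2861, 0.097]
tcp_rot: [0.66, 0.751, 0.001, 0.0]
contact_force: [-0.7, 2.4, 4.9]
opening: 0.418
t67.83 avg pos [546.23 286.05  96.97] sd [0. 0. 0.] psi 97.36deg tilt [ 9.0e-04  1.3e-03 -1.0e+00] F [-0.7  3.   5. ] op 0.420
```

Gripped. Reverse arc.

```bash
python3 -m crank '0 -6.9 -4.1 0 0 0;0 -7.5 -3 0 0 0;0 -7.8 -1.9 0 0 0;0 -8 -0.7 0 0 0;0 0 0 0 0 0';python3 -m crank '0 -8.1 0.5 0 0 0;0 -7.9 1.7 0 0 0;0 -7.5 2.9 0 0 0;0 0 0 0 0 0'; python3 -c "
from h import *
look('w31.png',n=1)"
```

```text
time: 68.5
eef_pos: [0.5164, 0.2822, 0.1048]
tcp_rot: [0.66, 0.751, 0.002, 0.001]
contact_force: [2.7, 5.2, -2.9]
opening: 0.414
time: 69.0
eef_pos: [0.4942, 0.2794, 0.1007]
tcp_rot: [0.66, 0.751, 0.003, 0.001]
contact_force: [3.2, 5.1, -2.0]
opening: 0.418
t69.00 avg pos [494.21 279.45 100.65] sd [0. 0. 0.] psi 97.34deg tilt [ 0.002   0.0062 -1.    ] F [ 3.2  5.1 -2. ] op 0.418
```

View pics/w31.png

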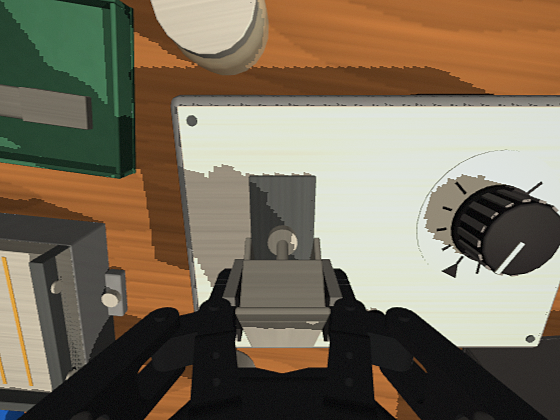

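```bash
python3 -m crank '0 -7 4 0 0 0;0 -6.3 5 0 0 0;0 -5.5 5.9 0 0 0;0 0 0 0 0 0'; python3 -m crank '0 -4.6 6.6 0 0 0;0 -3.6 7.2 0 0 0;0 0 0 0 0 0;0 0 0 0 0 0'; python3 -c "
from h import *
look('w32.png',n=2)"
```

```text
time: 69.6
eef_pos: [0.476, 0.2771, 0.0871]
tcp_rot: [0.66, 0.751, 0.003, 0.002]
contact_force: [3.1, 4.3, 3.7]
opening: 0.418
time: 70.1
eef_pos: [0.4671, 0.2759, 0.0729]
tcp_rot: [0.66, 0.751, 0.002, 0.001]
contact_force: [2.2, 5.1, 3.9]
opening: 0.414
t70.15 avg pos [467.11 275.92  72.86] sd [0. 0. 0.] psi 97.35deg tilt [ 0.0015  0.0037 -1.    ] F [2.  4.9 3.9] op 0.418
```

View pics/w32.png

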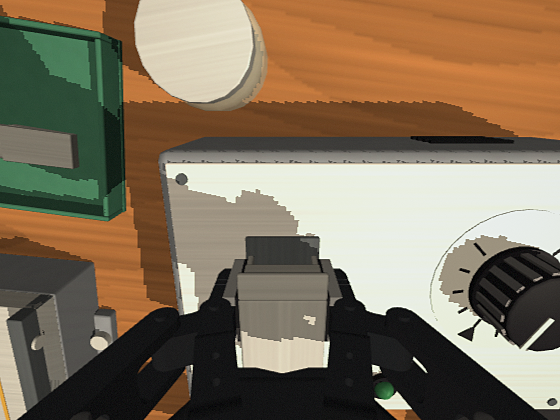

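```bash
python3 -m crank '0 -1 2 0 0 0;0 0 1 0 0 0;0 0 0 0 0 0'|grep -E "pos|force"; python3 -m crank '0 0 0 0 0 0;0 0 0 0 0 0;0 0 0 0 0 0' 0.3;python3 -m crank '0 0 -30 0 0 0;0 0 -40 0 0 0;0 0 -40 0 0 0;0 0 0 0 0 0;0 0 0 0 0 0' ;python3 -m crank '0 0 0 0 0 0;0 0 0 0 0 0;0 0 0 0 0 0' -1; python3 -c "
from h import *
look('w33.png',n=2)
snap('side','s33.png',(190,100,330,220),5)"
```

```text
eef_pos: [0.4661, 0.2758, 0.0706]
contact_force: [-0.2, 4.3, 7.6]
time: 71.0
eef_pos: [0.4638, 0.2743, 0.0679]
tcp_rot: [0.66, 0.751, -0.001, -0.001]
contact_force: [-0.0, 0.1, 0.8]
opening: 0.652
time: 71.62
eef_pos: [0.464, 0.2746, 0.1779]
tcp_rot: [0.66, 0.751, -0.001, -0.0]
contact_force: [-0.7, 0.1, -0.3]
opening: 0.658
time: 72.0
eef_pos: [0.4644, 0.2749, 0.1782]
tcp_rot: [0.66, 0.751, -0.001, -0.0]
contact_force: [0.9, 1.0, -0.2]
opening: 0.013
t72.05 avg pos [464.47 274.9  178.3 ] sd [0.1 0.  0.1] psi 97.36deg tilt [-3.0e-04 -1.2e-03 -1.0e+00] F [ 0.2  0.1 -0.2] op -0.000
```

View pics/s33.png

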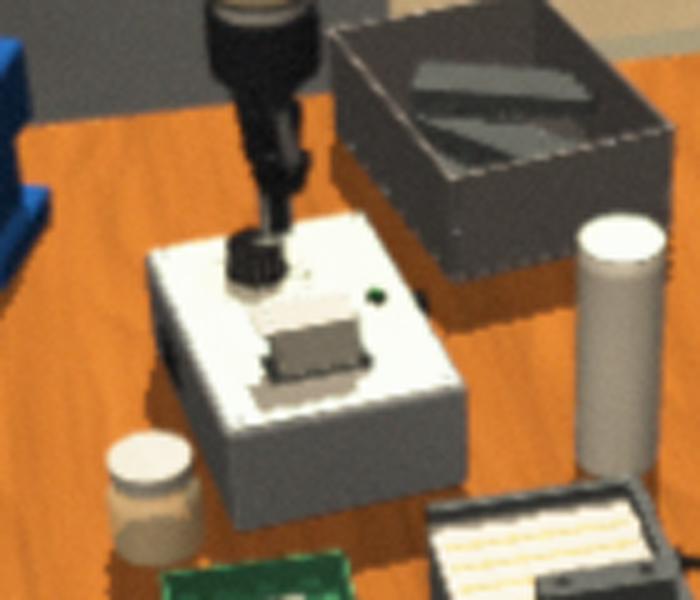

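View pics/w33.png

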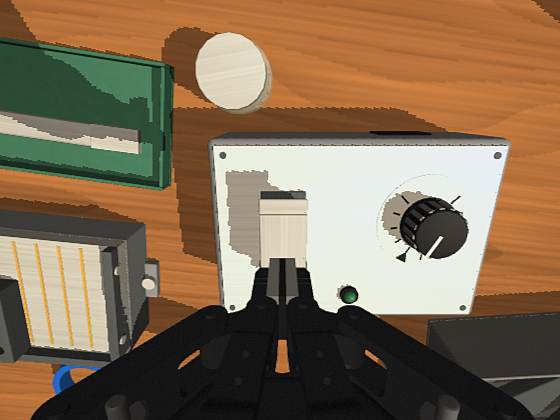

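```bash
python3 -m crank '0 -3 30 0 0 0;0 0 25 0 0 0;0 0 5 0 0 0;0 0 0 0 0 0;0 0 0 0 0 0'|grep -E "pos|force"; python3 -m crank '0 0 3 0 0 0;0 0 0 0 0 0'|grep -E "pos|force";python3 -m crank '0 0 2 0 0 0;0 0 0 0 0 0'|grep -E "pos|force"; python3 -m crank '0 0 2 0 0 0;0 0 0 0 0 0'|grep -E "pos|force"
```

```text
eef_pos: [0.4628, 0.275, 0.1205]
contact_force: [0.3, 0.9, -0.4]
eef_pos: [0.4619, 0.2747, 0.1162]
contact_force: [-0.0, -0.5, -0.1]
eef_pos: [0.4616, 0.2746, 0.1138]
contact_force: [0.6, 0.4, 1.2]
eef_pos: [0.4616, 0.2746, 0.1118]
contact_force: [-0.3, -0.2, 0.4]
```

```bash
python3 -m crank '0 0 1 0 0 0;0 0 0 0 0 0'|grep -E "pos|force"; python3 -m crank '0 0 1 0 0 0;0 0 0 0 0 0'|grep -E "pos|force";python3 -m crank '0 0 1 0 0 0;0 0 0 0 0 0'|grep -E "pos|force"
```

```text
eef_pos: [0.4618, 0.2747, 0.111]
contact_force: [0.2, 0.1, -0.1]
eef_pos: [0.4619, 0.2747, 0.1109]
contact_force: [-2.3, -1.1, 5.4]
eef_pos: [0.4619, 0.2747, 0.1109]
contact_force: [-5.0, -1.2, 9.9]
```

```bash
python3 -m crank '0 0 -20 0 0 0;0 -15 -50 0 0 0;40 -15 -50 0 0 0;40 10 0 0 0 0;0 0 0 0 0 0';python3 -m crank '0 0 0 0 0 0;0 0 0 0 0 0;0 0 0 0 0 0'; python3 -c "
from h import *
im,C,s=look('w34.png',n=3)
snap('scene','c34.png')
snap('side','s34.png')"
```

```text
time: 74.95
eef_pos: [0.4327, 0.3515, 0.2271]
tcp_rot: [0.659, 0.752, 0.001, 0.0]
contact_force: [-0.1, 0.3, 0.4]
opening: 0.003
time: 75.32
eef_pos: [0.4327, 0.3488, 0.2261]
tcp_rot: [0.661, 0.751, -0.0, -0.0]
contact_force: [0.1, -0.6, -0.8]
opening: 0.001
t75.42 avg pos [432.79 348.9  226.23] sd [0.  0.1 0.1] psi 97.30deg tilt [-2.e-04 -4.e-04 -1.e+00] F [ 0.1 -0.7  0.1] op -0.003
```

View pics/w34.png

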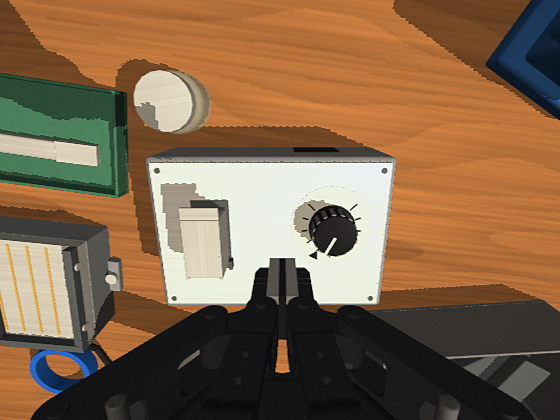

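View pics/s34.png

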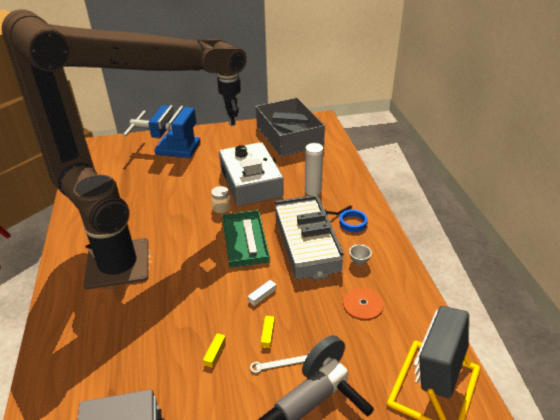

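View pics/c34.png

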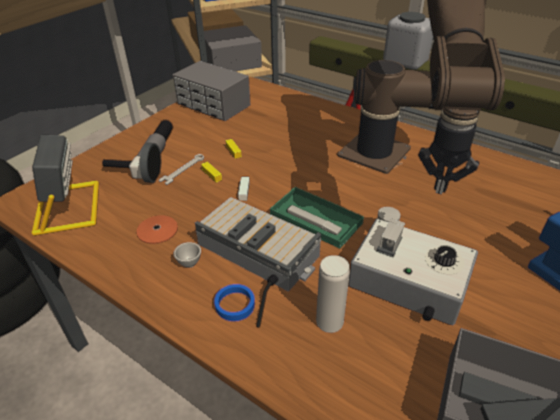

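```bash
python3 -c "
import cv2
i=cv2.imread('pics/c34.png'); cv2.imwrite('pics/c34c.png',cv2.resize(i[170:290,180:340],None,fx=4.8,fy=4.8,interpolation=cv2.INTER_CUBIC))
i=cv2.imread('pics/w34.png'); cv2.imwrite('pics/w34c.png',cv2.resize(i[175:275,280:380],None,fx=6,fy=5,interpolation=cv2.INTER_CUBIC))"
```

```text
(no output)
```

View pics/c34c.png

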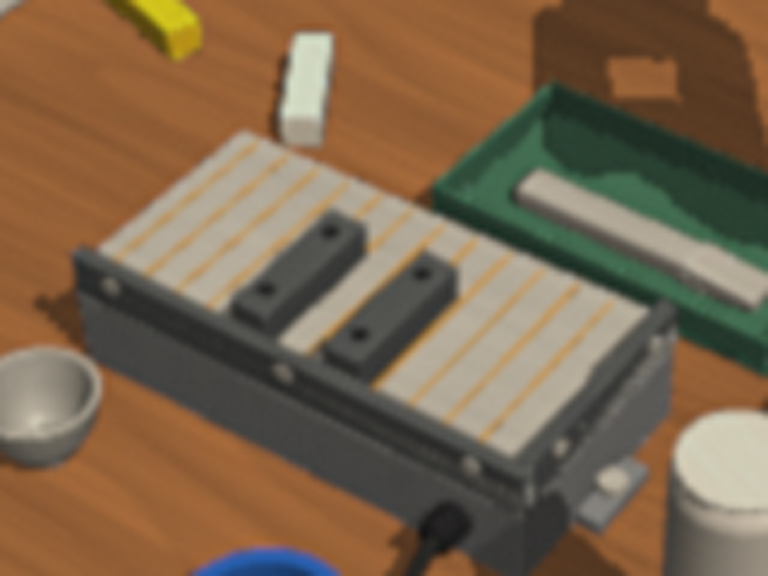

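View pics/w34c.png

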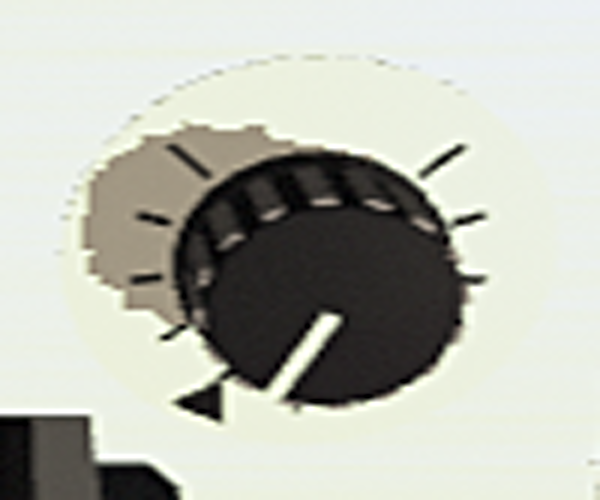

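```bash
python3 - <<'E'
from dial import *
s=avg(2); C=cam("wrist",s)
v=lambda x,y:(280+x/6-.4,175+y/5-.4)
dial(C,[v(485,215),v(136,215),v(132,281),v(163,338)],[v(331,317),v(276,395)],[1,9,8,7])
dial(C,[v(466,146),v(170,146),v(225,378)],[v(331,317),v(276,395)],[0,10,6])
E
```

```text
t75.67 avg pos [432.77 349.42 226.55] sd [0. 0. 0.] psi 97.35deg tilt [ 0.e+00  1.e-04 -1.e+00] F [ 0.  -0.3 -0.7] op -0.001
dial centre [460.344 406.125   2.487  32.454] rms 0.26849315934723395
pointer pts [[461.9 405.6]
 [480.  399.5]] value 2.809564056091549 by outer end 2.8119739886010167
dial centre [458.862 406.714   2.494  34.764] rms 1.0519375495801302
pointer pts [[461.9 405.6]
 [480.  399.5]] value 2.81668020841314 by outer end 2.822897573646932
```

```bash
python3 -m crank '0 0 -40 0 0 0;-56 0 -30 0 0 0;-56 10 0 0 0 0;-56 10 0 0 0 0;-56 15 0 0 0 0';python3 -m crank '-56 15 0 0 0 0;-56 15 0 0 0 0;-56 12 0 0 0 0;0 0 0 0 0 0;0 0 0 0 0 0'; python3 -c "
from h import *
im,C,s=look('w35.png',n=4)
bars(im,C,(150,100,400,257),zt=.095)"
```

```text
time: 76.35
eef_pos: [0.4962, 0.1313, 0.2965]
tcp_rot: [0.66, 0.751, 0.0, 0.0]
contact_force: [0.4, -0.1, -0.6]
opening: -0.001
time: 76.97
eef_pos: [0.559, -0.0283, 0.2958]
tcp_rot: [0.66, 0.751, 0.0, -0.0]
contact_force: [0.2, -0.6, 0.2]
opening: -0.002
t77.12 avg pos [558.91 -27.57 296.04] sd [0.  0.4 0.1] psi 97.41deg tilt [ 4.e-04 -1.e-04 -1.e+00] F [0.3 0.2 0.2] op -0.002
bar? px [189. 251.] world 674.8 -141.8 size 76.5 x 18.0 yaw -89.3
bar? px [291. 228.] world 622.1 -7.9 size 84.2 x 25.7 yaw 1.9
bar? px [245. 225.] world 626.7 -70.9 size 91.3 x 33.0 yaw 2.1
bar? px [304. 174.] world 543.6 -12.2 size 302.7 x 111.0 yaw 66.9
```

View pics/w35.png

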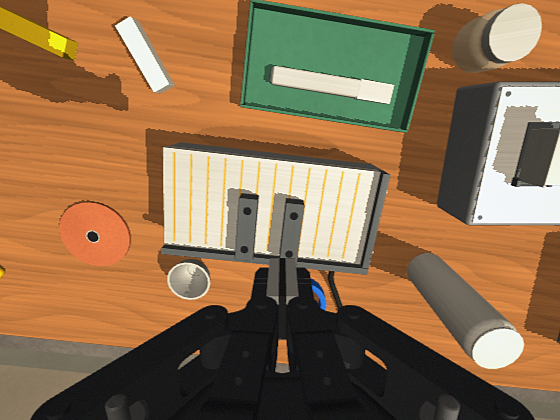

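```bash
python3 -m crank '0 35 40 0 0 0;-50 25 0 0 0 0;-50 20 0 0 0 0;0 0 0 0 0 0;0 0 0 0 0 0'; python3 -c "
from h import *
im,C,s=look('w36.png',n=3)
cv2.imwrite('pics/w36c.png',cv2.resize(im[90:260,230:420],None,fx=4,fy=3.5,interpolation=cv2.INTER_CUBIC))"
```

```text
time: 77.85
eef_pos: [0.6511, -0.1165, 0.2559]
tcp_rot: [0.66, 0.751, 0.0, -0.0]
contact_force: [-0.7, 0.4, -0.9]
opening: -0.002
t77.95 avg pos [ 651.01 -116.17  256.14] sd [0.  0.2 0.2] psi 97.42deg tilt [ 4.e-04 -1.e-04 -1.e+00] F [-0.6  0.2 -0.4] op -0.001
```

View pics/w36c.png

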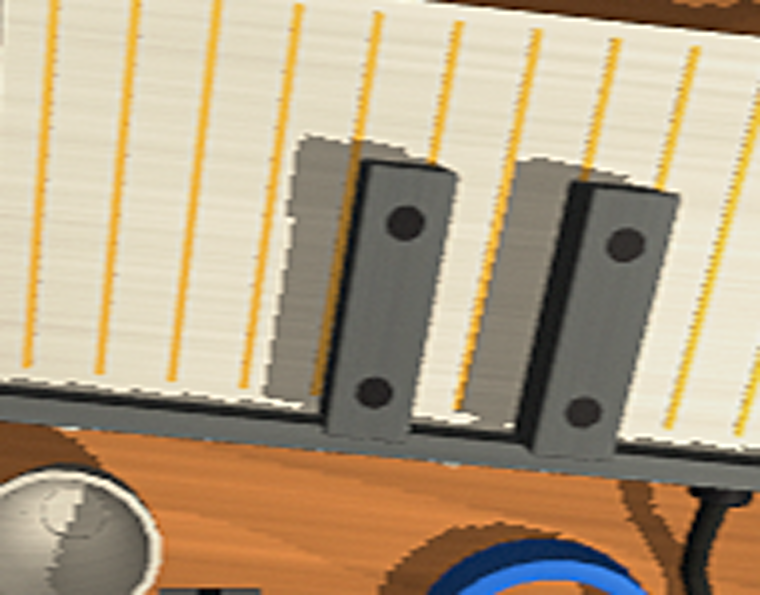

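Both bars lie flat, parallel to the stripes, with their ends against the back rail. Handing in.

```bash
python3 -c "
from plant import ctrl
print(ctrl.sign_off())"
```

```text
the job is handed in; nothing more can be done
None
```

The job is done and handed in at about 78 s. Every step was carried out in the order you asked.

- **Chisel:** it lies flat in the green tray. The first two grasps closed on nothing because the fingertips sit about 28 mm short of the reported TCP. I found this by touching down on the chisel and allowed for it from then on.
- **Bars:** I found only two dark steel bars on the bench, and both are on the chuck in the y = -32 and y = 30 slots. I pushed each against the back rail until it stopped at 7–10 N. The last close-up shows both square, with one end on the rail. The white and yellow look-alikes and the other bench items were not touched.
- **Dial:** it started at about 0.67 rad. After turning it reads 2.81–2.82 rad against the 2.83 target, and a re-check after the cover work gave the same.
- **Toggle and cover:** I opened the cover and pushed the toggle to its on stop at about 9 N; the picture shows it leaning to the hinge. I then closed the cover and pressed it to its stop at about 10 N, at the closed height of 139 mm. The toggle was still on when last visible under the closing cover, but I could not check it once the cover was down.

No other check failed or disagreed, and the arm was clear of everything at hand-in.

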